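# Put the bike light on charge and lock it into its dock

## Robot

A 6-joint arm with a two-finger parallel gripper is mounted at the origin on the work surface. World frame = base frame: x ahead of the robot, y to its left, z up, the work surface at z = 0. Lengths are in m, angles in degrees, forces in N, time in s.
With the tool pointing down it reaches from about 0.25 to 0.725 m from the base axis. Payload 9.7 kg.
Tool frame: the origin (TCP) lies on the centre line of the jaws, within the pads' length; the fingertips stand 19 mm ahead of it and the grasp point (between the pads) is the TCP; z points along the fingers, y is the direction in which the jaws open and shut (so a half turn about z gives the same grasp; the last joint's range is limited). The gripper opens to 85 mm and grips with 20 to 120 N. Pads are 22 mm wide; open, the fingers measure 114 mm over their backs; the gripper's body (76 mm by 85 mm) begins 54 mm behind the grasp point. The pads swing forward as they close: fully open they stand 13 mm farther back than shut.
Start: joints at [-71.047, 4.979, 10.078, 95.1, 0, 90], TCP at [0.179, -0.52, 0.25] pointing down, gripper open.
Joint ranges: [-179.16, 179.16], [-48.56, 103.87], [-65.8, 70.77], [-126.05, 130.52], [-82.76, 87.17], [-180, 180]. Speed limits (degrees/s): [127.2, 127.2, 147.25, 180, 180, 180].

## Interface

Orientations are given as [roll, pitch, yaw] about the fixed x, y, z axes, in that order (R = Rz(yaw) Ry(pitch) Rx(roll)).
In Python, from workcell import bot gives the robot as it stands.
- The arm moves only by the tool servo_tool, never from a script. Its argument "motion" is a list that holds one entry, the list of rows, each a list of 6 numbers: the shift along the tool's x, y, z in mm, then the turn, a rotation vector about the tool's x, y, z in rad. A call has 1 to 5 rows; each row shifts and turns the commanded pose from where the row before left it, along the tool's axes as they then stand; what a row does not reach is not made up. A row lasts 1/10 s, in which the tool goes at most 50 mm and 8.59 degrees, less where a joint would pass 70% of its speed; a pose out of reach is approached as far as the arm can. A call is refused whole if a number of a shift passes 50 or a number of a turn 0.15, either way. A call with a gripper value outside its range is refused whole. "gripper" is the finger opening in mm, from 0 to 85.4, set as the call begins (left out, the last holds). The fingers move at their own pace and stop on an object; "newtons" is the grip in N (left out, the last holds). Time passes only in rows, so rows that do not move let the fingers close. It gives the time, the measured TCP pose, the force and the opening at its end, in the units of the state.
- bot.get_obs(): the state, without advancing time (a new reading comes with each control period).
- bot.camera(name): name is "scene" or "side" or "wrist"; returns a dict with "color" (384x512x3 uint8, red, green, blue), "fx", "fy", "cx", "cy" (pixels), "R" (3x3) and "t" (3): a world point X has camera coordinates R X + t. Camera axes: x right, y down, z forward; pixel columns grow to the right and rows downward; lengths in m; the calibration is good to about 2 mm. A picture is of the moment at which its call begins. There is no depth.
- bot.job_done(): hands the job in, once; it reports no verdict.
Trained networks look in a picture, given as the dict that the camera call returned (one of the last four; its "shot" number tells which), for a name from the list of things; names that differ only in an ending like _2 or _b are one class to them, and where a whole thing is asked for, a point or a joint stands for the part that bears it (a point fixed in the world has none). Each returns a list of dicts, best first, with "confidence" (0 to 1); they miss things now and then, are a little off and sometimes report something else, mostly with a low value. They report only what shows in the picture. A call takes as long as a camera call. They do not tell look-alikes from the thing itself.
- bot.look_for(picture, label): "rect" ([left, top, width, height] in pixels, round what is visible of it).
The state is a dict: "time": time; "q": joint angles; "qd": joint speeds; "joint_efforts": joint torques, N m; "ee_pos": TCP position; "tcp_rot": TCP orientation; "wrist_force": force on the tool from outside, world axes, zero at the start; "torque": the same for the moment, N m; "opening": finger opening in m.
Only numpy, scipy, OpenCV 4.12 (cv2) and the standard library are available. Lean on these libraries where they do the work, as an engineer would, in place of code of your own. Each camera call takes 0.05 s, during which the arm holds its last target.

## Task

Put the bike light on charge: pull the cabinet drawer out to its stop, take out the bike light and set it down gently, flat in the pocket of the charging dock, with its tail towards the hinge and its lens facing away from it. Then press the dock's sprung lever all the way down until its catch holds it by itself, with the claw over the light's tail. Leave the drawer fully shut again, and do not shift the jar, bowl, headlamp or shoe stretcher.

Things in the scene. Friction and masses are not known exactly. Their poses are not given: they have to be found in the camera images.
- cabinet: low wooden cabinet on the bench with one drawer, 210 deep (x) x 240 wide (y) x 100 mm high. Origin: centre of its underside; its front faces its own -x. Fixed to the bench. The bike light starts out of sight in the shut drawer. The drawer inside is 165 long x 198 wide, its floor 22 mm above the bench, its side walls reach 78 mm above the bench.
- cabinet_drawer0 (a joint): how far the drawer is out, m: 0 shut, 0.142 at its stop; it slides along the cabinet's -x and stays where it is left (about 1 N of friction).
- cabinet_drawer0_handle (a point): middle of the drawer's steel bar handle, a horizontal bar about 10 mm thick and 120 mm long along the cabinet's y, its centre 35 mm in front of the drawer front and 62 mm above the bench; about 30 mm are clear behind it. Moves with the drawer.
- bike_light: boxy bike light, 78 long (x) x 36 wide (y) x 36 mm high, about 130 g, flat underside, rounded edges, round 30 mm lens on its -x end, flat tail at +x. Origin: centre of its underside.
- light_lens (a point): centre of the light's lens face, 39 mm along -x from the light's middle and 18 mm above its underside.
- dock: charging dock fixed to the bench: grey base plate 165 x 170 x 16 mm with a pocket for the light, a lever and a catch. Origin: under the middle of the pocket, at bench height. A light seated the right way lies with its own x along the dock's x, lens to -x, tail to +x by the hinge.
- dock_pocket (a point): middle of the pocket's floor, 16 mm above the bench. The pocket is 86 (dock x) x 44 mm (dock y), with 8 mm high black rims at both ends and at the four corners; its sides are open over the middle 50 mm.
- dock_hinge (a point): middle of the lever's hinge axis, which runs along the dock's y at x = 70, z = 60 mm, between two posts 70 mm high. Its claw, at y = 0, is 40 mm long and swings down over the last 7 mm of the light's tail, 2 mm above it.
- dock_catch_post (a point): top of the sprung catch's post: 26 x 16 mm, 95 mm high, at x = -8, y = -123 mm in the dock's frame, on the outer side of the lever arm.
- dock_lever (a joint): angle of the lever, rad: 0 raised (57 degrees up, where its spring pushes it), 1.0 hard down (arm level, along the dock's -x at y = -85 mm). The catch snaps over at about 0.97 and then keeps it near 0.94 when let go; short of that it springs back up. Pressing at the pad needs 3 N at the start and up to 10 N near the catch.
- lever_pad (a point): middle of the top of the lever's rubber press pad, which is 36 mm along the arm x 30 mm (y) x 8 mm thick, 125 mm from the hinge axis. In the dock's frame at y = -85 mm: raised at x about -1, z about 167 mm; down at x about -55, z about 64 mm. Moves with the lever.
- jar: bystander: glass jar with a steel screw lid, 80 mm across, 120 mm high. Origin: centre of its underside.
- bowl: bystander: stainless dog bowl, 130 mm across, 50 mm high. Origin: centre of its underside.
- headlamp: bystander: grey plastic headlamp without its strap, about 50 x 75 x 45 mm. Origin: centre of its underside.
- stretcher: bystander: wooden shoe stretcher, 265 long (x) x 70 x 50 mm. Origin: near its middle, on the bench.
Things that resemble listed ones, but are neither listed nor needed, are in the scene too. Several things look just like the dock: the one meant starts farthest to the robot's left.

How it is judged:
By the outcome, as a careful person would: the job done as asked, in the order asked, and still so for the second after the job is handed in, with the robot touching nothing.
It also fails if it takes over 72 s, if anything falls off the work surface, if the arm or the gripper's body presses on something with over 40 N, if the wrist force passes 120 N, or if a joint passes its speed limit or range.

## Working session

There is one attempt and no reset: what is moved stays moved. The work goes in short steps, Python scripts to look and compute and a tool call to move; the robot and the scene stay as the last step left them, time stands still between calls to the robot, and variables do not carry over. Pictures are saved under pics/ and viewed, and the job is handed in when it is done.

Besides the shell and the picture viewer there is one more tool, called after "Emit:" by a JSON object that holds its "fn" and its "kwargs". servo_tool: Moves the arm, as the interface text tells. Its arguments: {"type":"object","properties":{"motion":{"type":"array","items":{"type":"array","items":{"type":"array","items":{"type":"number"}}}},"gripper":{"type":"number"},"newtons":{"type":"number"}},"required":["motion"]}

```bash
ls; mkdir -p pics; python3 - <<'E'
from workcell import bot
import cv2,json,pickle
print(bot.get_obs())
for n in ["scene","side"]:
    c=bot.camera(n); cv2.imwrite(f"pics/{n}0.png",c["color"][:,:,::-1]); pickle.dump(c,open(f"{n}0.pkl","wb"))
    print(n,c["fx"],c["cx"],c["cy"],c["R"],c["t"])
    for l in ["cabinet","cabinet_drawer0_handle","dock","dock_pocket","dock_hinge","dock_catch_post","lever_pad","jar","bowl","headlamp","stretcher"]:
        print(l,[(r["rect"],round(r["confidence"],2)) for r in bot.look_for(c,l)][:5])
print(bot.get_obs()["time"])
E
```

```text
pics
{'time': 0.0, 'q': array([-7.10478454e+01,  5.00967811e+00,  1.00331015e+01,  9.50992238e+01,
        9.52617770e-04,  9.00019767e+01]), 'qd': array([ 0.08919369, -0.00275097,  0.05837253, -0.09661426, -0.05567348,
        0.01187566]), 'joint_efforts': array([ 5.29457539e-04, -5.20395541e+01,  4.64796317e+01,  1.63446693e-02,
        7.77834816e-05,  1.61836232e-05]), 'ee_pos': array([ 0.17856358, -0.51998287,  0.24958458]), 'tcp_rot': array([-1.79924200e+02, -9.50001781e-04,  1.89501766e+01]), 'wrist_force': array([ 0.47799269,  0.23779582, -0.01920648]), 'torque': array([-0.00379707,  0.08274731, -0.00633187]), 'opening': 0.08545411028298482}
scene 377.11849421018275 259.5249658190966 186.25273928327556 [[-0.47990564  0.87721696 -0.01345296]
 [ 0.6677279   0.35526673 -0.65415977]
 [-0.56906065 -0.32291788 -0.75623675]] [ 0.37116296 -0.21609338  1.29850115]
cabinet [([258.6, 264.5, 151.3, 118.9], 0.89)]
cabinet_drawer0_handle [([310.5, 261.7, 100.8, 60.9], 0.88), ([186.2, 148.7, 79.2, 86.8], 0.61)]
dock [([187.4, 81.9, 67.4, 72.0], 0.98), ([187.8, 148.4, 80.3, 89.0], 0.88)]
do
[... 762 characters left out ...]
inet [([65.4, 177.9, 113.9, 95.4], 0.81)]
cabinet_drawer0_handle []
dock [([241.9, 153.1, 72.4, 68.5], 0.77), ([372.6, 152.3, 40.6, 81.0], 0.62)]
dock_pocket [([244.0, 152.4, 71.2, 73.1], 0.84), ([371.3, 153.2, 42.7, 77.9], 0.8)]
dock_hinge [([240.8, 151.7, 73.0, 75.0], 0.91), ([364.3, 156.1, 49.9, 77.9], 0.8), ([249.8, 152.2, 45.0, 33.9], 0.67)]
dock_catch_post [([371.4, 155.3, 40.0, 77.2], 0.75), ([244.1, 151.3, 70.1, 72.3], 0.71)]
lever_pad [([375.0, 154.6, 24.6, 18.7], 0.62), ([254.1, 153.3, 40.0, 29.5], 0.59)]
jar [([167.7, 162.3, 34.3, 45.1], 0.71)]
bowl [([203.6, 152.5, 39.9, 24.5], 0.89)]
headlamp [([236.2, 241.3, 26.6, 24.5], 0.84)]
stretcher [([277.4, 141.9, 45.3, 25.2], 0.65)]
1.2
```

```bash
python3 - <<'E'
import cv2
for n in ["scene","side"]:
    im=cv2.imread(f"pics/{n}0.png"); 
    cv2.imwrite(f"pics/{n}0b.png",cv2.resize(im,(800,600),interpolation=cv2.INTER_CUBIC))
E
```

```text
(no output)
```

View pics/scene0b.png

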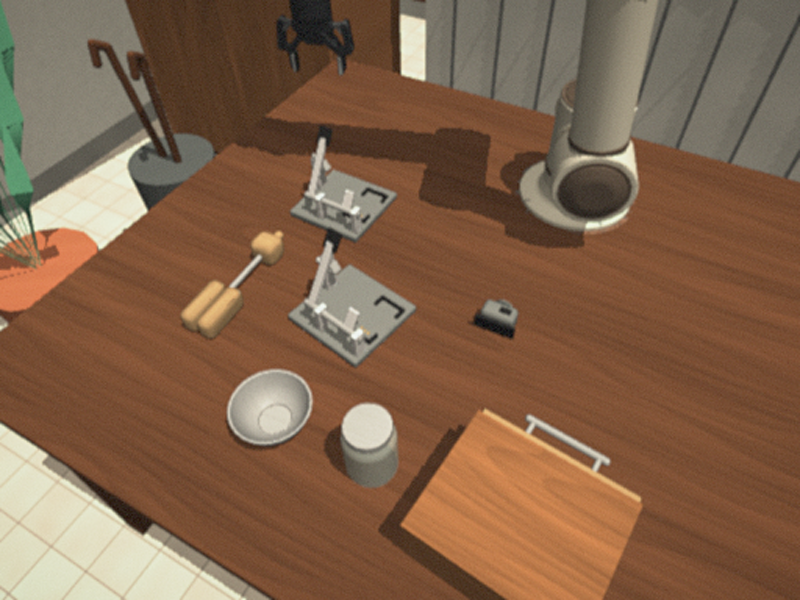

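View pics/side0b.png

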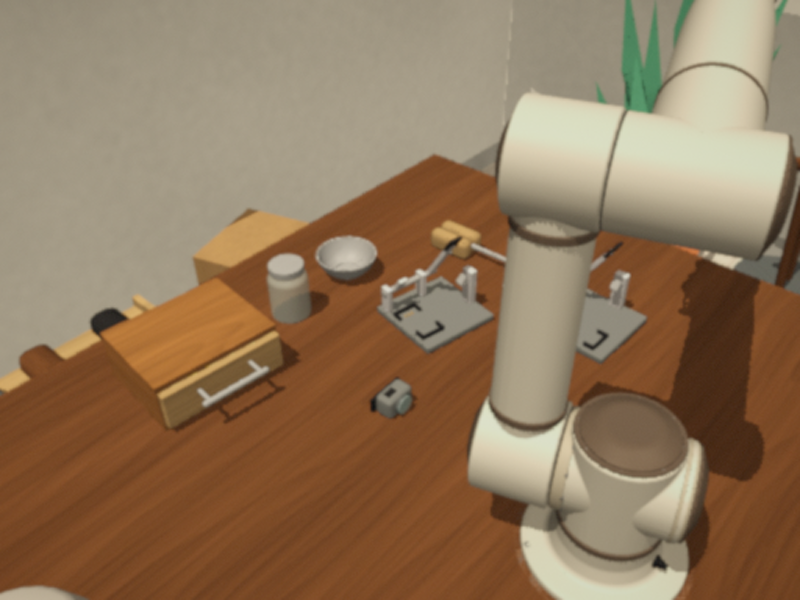

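```bash
python3 - <<'E'
import cv2
im=cv2.imread("pics/scene0.png")
cv2.imwrite("pics/c1.png",cv2.resize(im[140:240,175:275],(800,800)[:2],interpolation=cv2.INTER_CUBIC)[:600])
im2=cv2.imread("pics/side0.png")
cv2.imwrite("pics/c2.png",cv2.resize(im2[140:230,230:330],(800,600),interpolation=cv2.INTER_CUBIC) )
a=cv2.resize(im[140:240,175:275],(600,600),interpolation=cv2.INTER_CUBIC); cv2.imwrite("pics/c1.png",a)
a=cv2.resize(im2[140:240,230:330],(600,600),interpolation=cv2.INTER_CUBIC); cv2.imwrite("pics/c2.png",a)
a=cv2.resize(im[250:384,255:415],(800,670),interpolation=cv2.INTER_CUBIC)[:600]; cv2.imwrite("pics/c3.png",a)
E
```

```text
(no output)
```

View pics/c1.png

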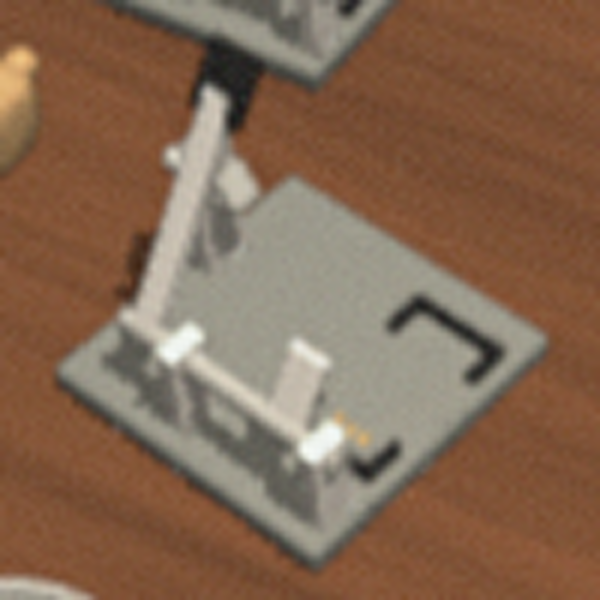

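View pics/c2.png

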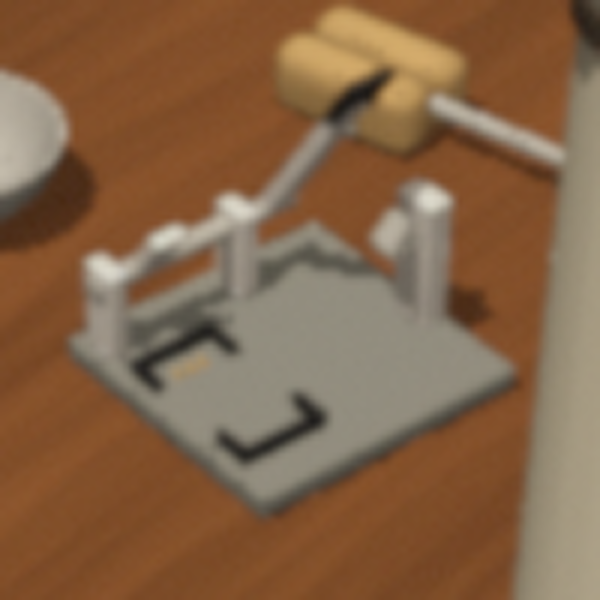

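View pics/c3.png

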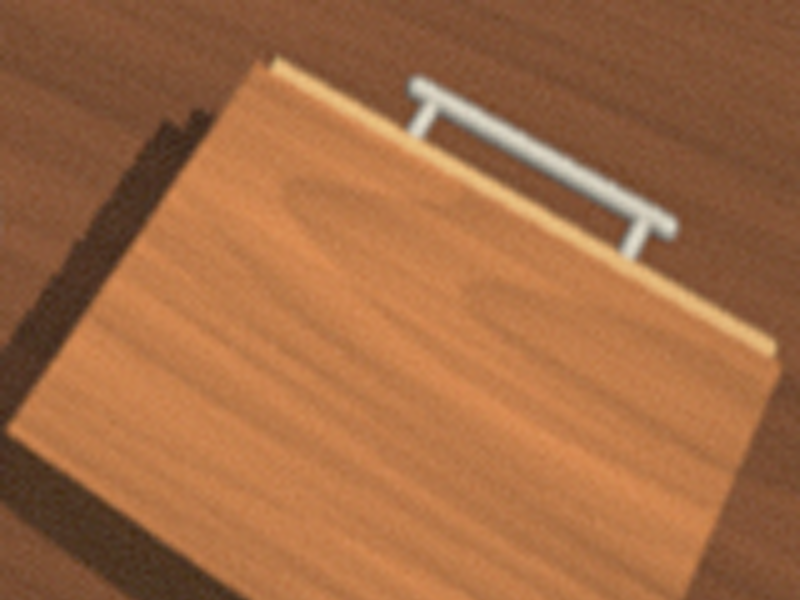

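```bash
cat > h.py <<'E'
import numpy as np, pickle, cv2
from scipy.optimize import least_squares
def cam(n): return pickle.load(open(n+".pkl","rb"))
def proj(c,X):
    X=np.atleast_2d(X); P=X@np.array(c["R"]).T+np.array(c["t"])
    return np.c_[c["fx"]*P[:,0]/P[:,2]+c["cx"], c["fy"]*P[:,1]/P[:,2]+c["cy"]]
def ray(c,u,v,z):
    R=np.array(c["R"]);t=np.array(c["t"]); o=-R.T@t
    d=R.T@np.array([(u-c["cx"])/c["fx"],(v-c["cy"])/c["fy"],1]); return o+d*(z-o[2])/d[2]
def T(p,X):
    X=np.atleast_2d(X); c,s=np.cos(p[2]),np.sin(p[2])
    return np.c_[c*X[:,0]-s*X[:,1]+p[0], s*X[:,0]+c*X[:,1]+p[1], X[:,2]]
E
python3 - <<'E'
from h import *
S=cam("scene0");D=cam("side0")
a=lambda l:np.array(l)/6+[175,140]-0.4
b=lambda l:np.array(l)/6+[230,140]-0.4
def model(p):
    px,py,hx,hy,y1,y2=p[3:9]
    A=[[px+.0825,py-.085,.016],[px+.0825,py+.085,.016],[px-.0825,py+.085,.016],[px-.0825,py-.085,.016]]
    posts=[[.07,y1,.07],[.07,y2,.07]]
    r=[[-hx,-hy,.024],[-hx,hy,.024],[hx,hy,.024],[hx,-hy,.024]]
    c=[[-.008,-.123,.095]]; pad=[[-.001,-.085,.167]]
    return np.array(A+posts+r+c+pad)
so=a([[58,372],[318,553],[548,342],[295,178],[180,342],[322,440],[418,298],[503,352],[375,470],[0,0],[0,0],[228,75]])
sd=b([[315,222],[70,345],[268,508],[515,375],[237,207],[105,265],[323,413],[243,458],[138,358],[210,323],[430,193],[360,95]])
def res(p):
    X=T(p,model(p)); e=proj(S,X)-so; e[9:11]=0; f=proj(D,X)-sd
    e[11]*=.3;f[11]*=.3
    return np.r_[e.ravel(),f.ravel()]
for y in (3.,1.5,0,-1.5):
    c0=ray(S,*a([400,370]),.016)
    r=least_squares(res,[c0[0],c0[1],y,0,-.05,.05,.028,-.04,.03],loss="soft_l1")
    if y==3. or r.cost<best.cost: best=r
print(best.cost,best.x[:2],np.degrees(best.x[2]),best.x[3:]);print(np.round(best.fun.reshape(2,-1,2),1))
np.save("dock.npy",best.x[:3])
# cabinet
s5=lambda l:np.array(l)/5+[255,250]-.4
def cm(p):
    f,g=p[3],p[4]  # front x of top, half-length
    return np.array([[f,.12,.1],[f,-.12,.1],[f+.21,.12,.1],[f+.21,-.12,.1],[g,.06,.062],[g,-.06,.062]])
so=s5([[268,60],[780,365],[8,430],[0,0],[412,83],[675,230]])
sd=np.array([[280,330],[160,392],[215,282],[101,341],[269,369],[203,403]])/1.5625
def fit(m,so,sd,w):
    def rs(p):
        X=T(p,m(p)); e=proj(S,X)-so; e[3]=0
        return np.r_[e.ravel(),(proj(D,X)-sd).ravel()]
    return rs
best=None
# figure sides by trying both orders
for sw in (0,1):
  s2=so.copy();d2=sd.copy()
  for y in (0,1.5,3,-1.5):
    c0=ray(S,330,320,.1)
    r=least_squares(fit(cm,s2,d2,0),[c0[0],c0[1],y,-.105,-.14],loss="soft_l1")
    if best is None or r.cost<best.cost: best=r
p=best.x
print(best.cost,p[:2],np.degrees(p[2]),p[3:]);print(np.round(best.fun.reshape(2,-1,2),1))
for n,r in dict(jar=[218.7,260.1,36,52.9],bowl=[148.9,235.6,51.9,49.9],headlamp=[304.6,190.9,26,25.2],stretcher=[113.1,146,68.3,71.7]).items():
    print(n,ray(S,r[0]+r[2]/2,r[1]+r[3]/2,.03))
print("dockB",ray(S,221,121,.016))
E
```

```text
6.832165733606546 [ 0.52155055 -0.19722091] -11.208821835629976 [ 0.00864109 -0.04907447  0.04513932  0.02584824 -0.06247296  0.02334205]
[[[-0.4 -0.9]
  [ 0.3  0.9]
  [ 1.5 -1.4]
  [ 0.3 -1.3]
  [ 0.1 -0. ]
  [ 0.1  0. ]
  [ 0.1 -0.4]
  [-0.2 -0.5]
  [-0.5  0. ]
  [ 0.   0. ]
  [ 0.   0. ]
  [ 0.3 -0. ]]

 [[-0.1 -0.2]
  [-0.7 -1. ]
  [-0.8 -0.8]
  [ 0.6 -1.1]
  [ 0.1 -0.1]
  [ 0.2  0.4]
  [-0.  -0.3]
  [-0.  -0.9]
  [-0.8  0.8]
  [ 0.3  0.3]
  [-0.9  0.1]
  [ 0.2  0.1]]]
543.8863923580495 [0.61585448 0.1739283 ] -186.52046061056052 [-0.04562713  0.00645348]
[[[-2.600e+00  4.000e-01]
  [-1.000e-01  9.000e-01]
  [ 9.210e+01 -1.344e+02]
  [ 0.000e+00  0.000e+00]
  [ 1.300e+00  8.000e-01]
  [-2.100e+00 -6.000e-01]]

 [[-2.900e+00 -4.200e+00]
  [-4.200e+00 -2.800e+00]
  [ 8.600e+01  6.510e+01]
  [ 7.760e+01  7.730e+01]
  [-1.600e+00  1.000e-01]
  [ 2.100e+00 -0.000e+00]]]
jar [ 0.74328748 -0.07656683  0.03      ]
bowl [ 0.75643977 -0.24548942  0.03      ]
headlamp [ 0.42763932 -0.00705233  0.03      ]
stretcher [ 0.58597156 -0.47383978  0.03      ]
dockB [ 0.23962079 -0.44234003  0.016     ]
```

```bash
python3 - <<'E'
from h import *
S=cam("scene0");D=cam("side0")
s5=lambda l:np.array(l)/5+[255,250]-.4
def cm(p):
    f,g=-.105,p[3]
    return np.array([[f,-.12,.1],[f,.12,.1],[f+.21,-.12,.1],[f+.21,.12,.1],[g,-.06,.062],[g,.06,.062]])
so=s5([[268,60],[780,365],[8,430],[0,0],[412,83],[675,230]])
sd=np.array([[280,330],[160,392],[215,282],[101,341],[269,369],[203,403]])/1.5625-.3
def rs(p):
    X=T(p,cm(p)); e=proj(S,X)-so; e[3]=0
    return np.r_[e.ravel(),(proj(D,X)-sd).ravel()]
best=None
for y in (0,.4,-.4):
    r=least_squares(rs,[.7,.15,y,-.14],loss="soft_l1")
    if best is None or r.cost<best.cost: best=r
p=best.x
print(best.cost,p[:2],np.degrees(p[2]),p[3:]);print(np.round(best.fun.reshape(2,-1,2),1))
h=T(p,[[p[3],0,.062],[p[3]-.142,0,.062]]);print(h)
np.save("cab.npy",p)
E
```

```text
24.82056632441104 [0.75170908 0.1597675 ] -6.019324077602699 [-0.14236068]
[[[ 0.6 -3.7]
  [ 2.9 -5.2]
  [-1.4  0.9]
  [ 0.   0. ]
  [ 1.1  1.2]
  [-2.1 -0.5]]

 [[-0.1 -1.6]
  [-1.2  0.7]
  [ 1.1 -3.2]
  [-0.7 -5.8]
  [-1.6  0.2]
  [ 2.3  0.3]]]
[[0.61013329 0.17469599 0.062     ]
 [0.46891619 0.18958666 0.062     ]]
```

```bash
python3 - <<'E'
from h import *
S=cam("scene0");D=cam("side0")
s5=lambda l:np.array(l)/5+[255,250]-.4
def tri(a,b):
    P=lambda c:np.diag([1,1,1])@np.array([[c["fx"],0,c["cx"]],[0,c["fy"],c["cy"]],[0,0,1]])@np.c_[c["R"],c["t"]]
    X=cv2.triangulatePoints(P(S),P(D),np.array(a,float),np.array(b,float)).ravel(); return X[:3]/X[3]
a=s5([[412,83],[675,230],[268,60],[780,365],[8,430]]); b=np.array([[269,369],[203,403],[280,330],[160,392],[215,282]])/1.5625-.3
X=[tri(x,y) for x,y in zip(a,b)]
print(np.array(X)); 
for i,j in ((0,1),(2,3),(2,4)):
    d=X[j]-X[i]; print(np.linalg.norm(d),np.degrees(np.arctan2(d[1],d[0])))
E
```

```text
[[0.60172423 0.1114328  0.0615466 ]
 [0.61798876 0.23903721 0.06594597]
 [0.63790071 0.05088753 0.09110248]
 [0.66777725 0.2856262  0.09275743]
 [0.84042257 0.03416058 0.09389199]]
0.12871197433119066 82.73621432094814
0.2366380949806885 82.74663443097222
0.2032306034608062 -4.721531257017604
```

```bash
cat > mv.py <<'E'
import sys, numpy as np
from scipy.spatial.transform import Rotation as R
from workcell import bot
# usage: mv.py x y z yaw [maxstep_mm] : rows from the measured pose to target, tool down
def plan(x,y,z,yaw,step=45):
    o=bot.get_obs(); p=np.array(o["ee_pos"]); Rc=R.from_euler("xyz",o["tcp_rot"],degrees=True)
    Rt=R.from_euler("xyz",[180,0,yaw],degrees=True); tgt=np.array([x,y,z])
    rv=(Rc.inv()*Rt).as_rotvec()
    n=max(1,int(np.ceil(np.linalg.norm(tgt-p)*1000/step)),int(np.ceil(np.linalg.norm(rv)/.145)))
    print("t",round(o["time"],2),"p",np.round(p,4),"rot",np.round(o["tcp_rot"],2),"F",np.round(o["wrist_force"],1),"open",round(o["opening"]*1000,1),"n",n)
    rows=[];q=p.copy();Rr=Rc
    for i in range(n):
        d=Rr.inv().apply((tgt-q)/(n-i))*1000; w=(Rr.inv()*Rt).as_rotvec()/(n-i)
        d=np.round(d,1);w=np.round(w,3); rows.append([*d.tolist(),*w.tolist()])
        q=q+Rr.apply(d)/1000; Rr=Rr*R.from_rotvec(w)
    for i in range(0,n,5): print(rows[i:i+5])
plan(*map(float,sys.argv[1:]))
E
python3 mv.py 0.61 0.175 0.22 83
```

```text
t 1.2 p [ 0.1786 -0.5202  0.2503] rot [180.     0.    18.95] F [ 0.2 -0.5  0.4] open 85.5 n 19
[[33.4, -27.2, 1.6, 0.0, 0.0, -0.059], [34.9, -25.2, 1.6, 0.0, 0.0, -0.059], [36.3, -23.1, 1.6, 0.0, 0.0, -0.059], [37.6, -20.9, 1.6, 0.0, 0.0, -0.059], [38.8, -18.7, 1.6, 0.0, 0.0, -0.059]]
[[39.8, -16.4, 1.6, 0.0, 0.0, -0.059], [40.7, -14.0, 1.6, 0.0, 0.0, -0.059], [41.5, -11.6, 1.6, 0.0, 0.0, -0.059], [42.1, -9.1, 1.6, 0.0, 0.0, -0.059], [42.6, -6.6, 1.6, 0.0, 0.0, -0.059]]
[[42.9, -4.1, 1.6, 0.0, 0.0, -0.059], [43.0, -1.5, 1.6, 0.0, 0.0, -0.059], [43.0, 1.0, 1.6, 0.0, 0.0, -0.059], [42.9, 3.6, 1.6, 0.0, 0.0, -0.058], [42.6, 6.0, 1.6, 0.0, 0.0, -0.059]]
[[42.2, 8.5, 1.6, 0.0, 0.0, -0.058], [41.7, 11.0, 1.6, 0.0, 0.0, -0.059], [40.9, 13.4, 1.5, 0.0, 0.0, -0.058], [40.1, 15.8, 1.6, 0.0, 0.0, -0.059]]
```

What could be taken for my targets, in scene pixels:
- Docks: (227,193) at y≈-0.20 and (221,118) at y≈-0.44. The one farthest left (+y) is the one at (227,193), confirmed in crop c1.
- Handle: only the cabinet bar at (363,281).
- Light: the headlamp at (317,203) resembles it but is not it.

Moving above the handle.

Emit:
{"fn": "servo_tool", "kwargs": {"motion": [[[33.4, -27.2, 1.6, 0, 0, -0.059], [34.9, -25.2, 1.6, 0, 0, -0.059], [36.3, -23.1, 1.6, 0, 0, -0.059], [37.6, -20.9, 1.6, 0, 0, -0.059], [38.8, -18.7, 1.6, 0, 0, -0.059]]], "gripper": 34, "newtons": 40}}

```text
time: 1.7
ee_pos: [0.2927, -0.3358, 0.2423]
tcp_rot: [180.0, -0.0, 36.0]
wrist_force: [0.6, -0.9, 0.6]
opening: 0.0341
```

Emit:
{"fn": "servo_tool", "kwargs": {"motion": [[[39.8, -16.4, 1.6, 0, 0, -0.059], [40.7, -14, 1.6, 0, 0, -0.059], [41.5, -11.6, 1.6, 0, 0, -0.059], [42.1, -9.1, 1.6, 0, 0, -0.059], [42.6, -6.6, 1.6, 0, 0, -0.059]]]}}

```text
time: 2.2
ee_pos: [0.4062, -0.1526, 0.2345]
tcp_rot: [180.0, -0.0, 52.9]
wrist_force: [0.6, -1.3, -0.3]
opening: 0.0341
```

Emit:
{"fn": "servo_tool", "kwargs": {"motion": [[[42.9, -4.1, 1.6, 0, 0, -0.059], [43, -1.5, 1.6, 0, 0, -0.059], [43, 1, 1.6, 0, 0, -0.059], [42.9, 3.6, 1.6, 0, 0, -0.058], [42.6, 6, 1.6, 0, 0, -0.059]]]}}

```text
time: 2.7
ee_pos: [0.5198, 0.0304, 0.2264]
tcp_rot: [180.0, -0.0, 69.8]
wrist_force: [-0.0, -0.2, 0.9]
opening: 0.0339
```

Emit:
{"fn": "servo_tool", "kwargs": {"motion": [[[42.2, 8.5, 1.6, 0, 0, -0.058], [41.7, 11, 1.6, 0, 0, -0.059], [40.9, 13.4, 1.5, 0, 0, -0.058], [40.1, 15.8, 1.6, 0, 0, -0.059], [0, 0, 0, 0, 0, 0]]]}}

```text
time: 3.2
ee_pos: [0.6113, 0.1789, 0.2171]
tcp_rot: [-179.9, 0.0, 83.3]
wrist_force: [0.0, 0.1, 0.0]
opening: 0.0341
```

Motion tracks well. Check with the wrist camera.

```bash
cat > shot.py <<'E'
import sys,pickle,cv2
from workcell import bot
n,tag=sys.argv[1:3]
c=bot.camera(n); pickle.dump(c,open(tag+".pkl","wb"))
im=c["color"][:,:,::-1]
if len(sys.argv)>3:
    x,y,w,h=map(int,sys.argv[3:7]); im=im[y:y+h,x:x+w]
s=min(800/im.shape[1],600/im.shape[0]); print("scale",s)
cv2.imwrite(f"pics/{tag}.png",cv2.resize(im,None,fx=s,fy=s,interpolation=cv2.INTER_CUBIC))
E
python3 shot.py wrist w1
```

```text
scale 1.5625
```

View pics/w1.png

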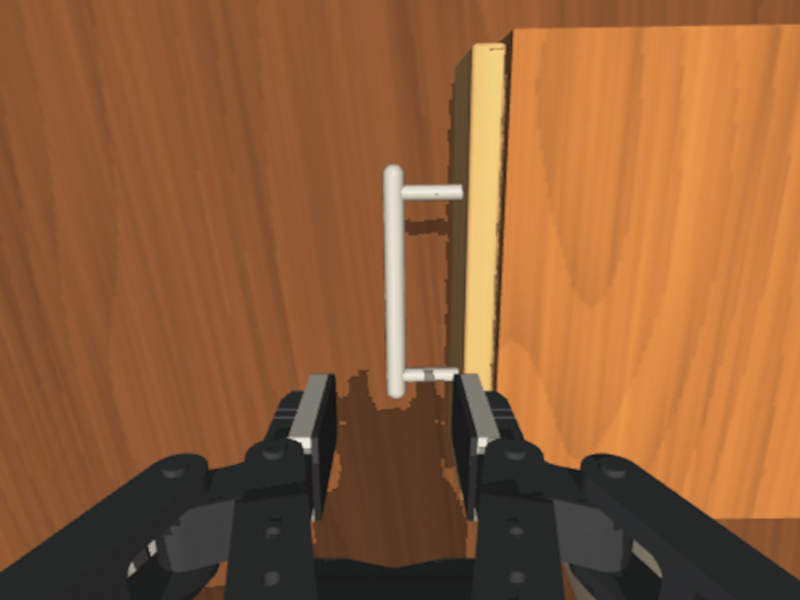

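```bash
python3 - <<'E'
from h import *
W=cam("w1"); k=1.5625
P=[ray(W,u/k,v/k,z) for u,v,z in [(393,168,.065),(396,394,.065),(394,281,.065),(475,45,.1),(467,390,.1),(513,30,.1),(497,390,.1)]]
print(np.round(P,4)); d=P[0]-P[1]; print(np.linalg.norm(d),np.degrees(np.arctan2(d[1],d[0])));d=P[3]-P[4]; print(np.degrees(np.arctan2(d[1],d[0])))
E
python3 mv.py 0.610 0.175 0.066 83.5
```

```text
[[0.6165 0.2385 0.065 ]
 [0.6035 0.1138 0.065 ]
 [0.6102 0.1801 0.065 ]
 [0.6561 0.2852 0.1   ]
 [0.6408 0.1296 0.1   ]
 [0.6719 0.289  0.1   ]
 [0.6556 0.1278 0.1   ]]
0.12535852981145632 84.06136510158454
84.39210018580904
t 3.25 p [0.6104 0.177  0.218 ] rot [-1.7986e+02  5.0000e-02  8.3170e+01] F [-1.1 -0.8 -0. ] open 33.7 n 4
[[-0.5, 0.0, 38.0, -0.001, 0.0, -0.001], [-0.5, 0.0, 38.0, -0.0, 0.0, -0.002], [-0.4, 0.0, 38.0, -0.001, 0.0, -0.001], [-0.5, 0.0, 38.0, -0.0, 0.001, -0.002]]
```

The wrist view shows the bar between the jaw lines, from (393,168) to (396,394), centred at (0.610, 0.176). Going down and gripping.

Emit:
{"fn": "servo_tool", "kwargs": {"motion": [[[-0.5, 0, 38, 0, 0, -0.003], [-0.5, 0, 38, 0, 0, -0.003], [-0.5, 0, 38, 0, 0, -0.003], [-0.5, 0, 38, 0, 0, -0.003], [0, 0, 0, 0, 0, 0]]]}}

```text
time: 3.75
ee_pos: [0.609, 0.1718, 0.0665]
tcp_rot: [-180.0, 0.0, 83.6]
wrist_force: [0.5, -0.0, 0.8]
opening: 0.034
```

Emit:
{"fn": "servo_tool", "kwargs": {"motion": [[[0, 0, 0, 0, 0, 0], [0, 0, 0, 0, 0, 0], [0, 0, 0, 0, 0, 0], [0, 0, 0, 0, 0, 0], [0, 0, 0, 0, 0, 0]]], "gripper": 0, "newtons": 30}}

```text
time: 4.25
ee_pos: [0.61, 0.1722, 0.0688]
tcp_rot: [179.9, 0.1, 83.7]
wrist_force: [-1.1, -6.4, 5.5]
opening: 0.0098
```

Emit:
{"fn": "servo_tool", "kwargs": {"motion": [[[0, -15, 0, 0, 0, 0], [0, -28, 0, 0, 0, 0], [0, -28, 0, 0, 0, 0], [0, -28, 0, 0, 0, 0], [0, -25, 0, 0, 0, 0]]]}}

```text
time: 4.75
ee_pos: [0.4859, 0.1851, 0.0688]
tcp_rot: [179.9, 0.2, 83.6]
wrist_force: [0.3, -11.9, 8.8]
opening: 0.0097
```

Emit:
{"fn": "servo_tool", "kwargs": {"motion": [[[0, -8, 0, 0, 0, 0], [0, -5, 0, 0, 0, 0], [0, -3, 0, 0, 0, 0], [0, -3, 0, 0, 0, 0], [0, 0, 0, 0, 0, 0]]]}}

```text
time: 5.25
ee_pos: [0.4696, 0.1868, 0.0688]
tcp_rot: [179.7, 0.2, 83.6]
wrist_force: [10.2, -14.9, 0.0]
opening: 0.0094
```

Emit:
{"fn": "servo_tool", "kwargs": {"motion": [[[0, 0, 0, 0, 0, 0], [0, 0, 0, 0, 0, 0], [0, 0, -20, 0, 0, 0], [0, 0, -45, 0, 0, 0], [0, 0, -45, 0, 0, 0]]], "gripper": 34}}

```text
time: 5.75
ee_pos: [0.4668, 0.1888, 0.1786]
tcp_rot: [-179.9, 0.0, 83.7]
wrist_force: [1.6, 0.9, 0.2]
opening: 0.0339
```

Emit:
{"fn": "servo_tool", "kwargs": {"motion": [[[0, 10, -45, 0, 0, 0], [-10, 20, -35, 0, 0, 0], [-10, 20, 0, 0, 0, 0], [-10, 0, 0, 0, 0, 0], [0, 0, 0, 0, 0, 0]]], "gripper": 70}}

```text
time: 6.25
ee_pos: [0.5137, 0.1527, 0.2574]
tcp_rot: [-179.9, 0.0, 83.6]
wrist_force: [0.5, 0.3, -0.1]
opening: 0.07
```

```bash
python3 shot.py wrist w2; python3 shot.py scene s2; python3 -c "
from workcell import bot;o=bot.get_obs();print(o['time'],o['ee_pos'],o['tcp_rot'])"
```

```text
scale 1.5625
scale 1.5625
6.35 [0.51330926 0.15350776 0.25738771] [-1.79923797e+02  4.49732970e-03  8.36834394e+01]
```

View pics/w2.png

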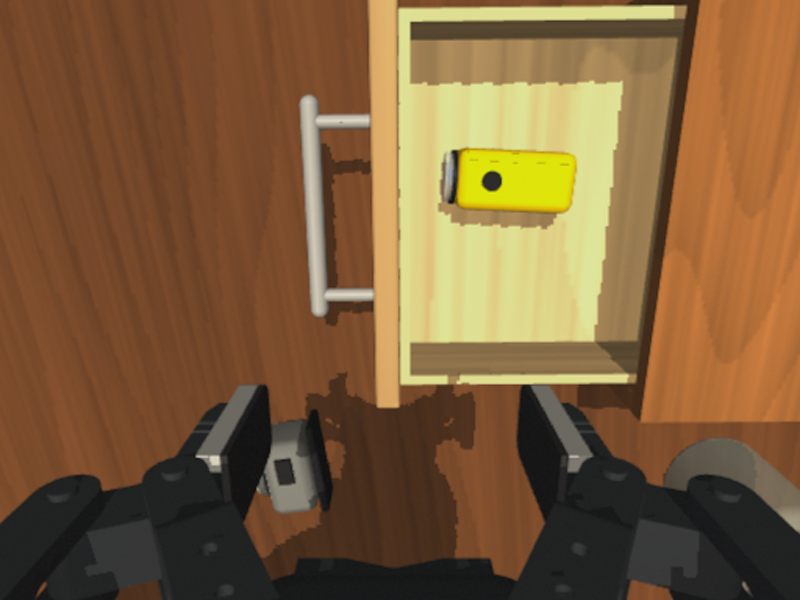

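View pics/s2.png

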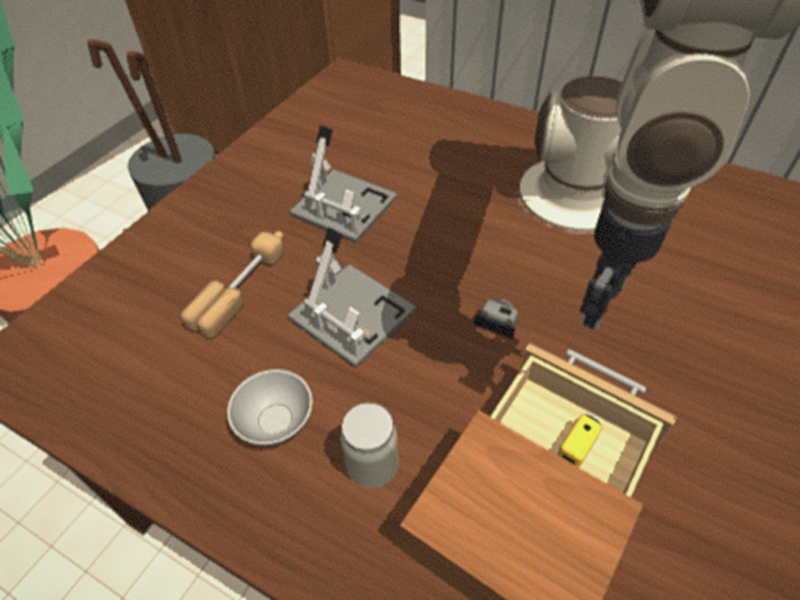

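```bash
python3 - <<'E'
from h import *
W=cam("w2"); k=1.5625; S=cam("s2")
import cv2
for c,n in ((W,"w"),(S,"s")):
    hsv=cv2.cvtColor(c["color"],cv2.COLOR_RGB2HSV)
    m=cv2.inRange(hsv,(22,215,90),(36,255,255)); 
    nn,l,st,ce=cv2.connectedComponentsWithStats(m); i=1+st[1:,4].argmax(); print(n,st[i],ce[i])
    cnt=np.argwhere(l==i)[:,::-1].astype(np.float32); r=cv2.minAreaRect(cnt); b=cv2.boxPoints(r); print(np.round(b*k))
    P=np.array([ray(c,u,v,.055) for u,v in b]); print(np.round(P,4),P.mean(0))
    for j in range(2):
        d=P[j+1]-P[j]; print(np.linalg.norm(d),np.degrees(np.arctan2(d[1],d[0])))
for u,v in ((443,178),(576,184)): print(ray(W,u/k,v/k,.045))
E
```

```text
w [ 291   95   78   41 2688] [330.1015625  115.03943452]
[[454. 207.]
 [457. 147.]
 [576. 153.]
 [573. 213.]]
[[0.5527 0.1826 0.055 ]
 [0.557  0.2172 0.055 ]
 [0.6261 0.2064 0.055 ]
 [0.624  0.1713 0.055 ]] [0.58994437 0.1943527  0.055     ]
0.0348999768400767 82.89031830282333
0.06997832258013166 -8.886679541613317Traceback (most recent call last):
  File "<stdin>", line 7, in <module>
ValueError: attempt to get argmax of an empty sequence
```

The drawer is out and the light sits in it: lens at wrist pixel (445,178), facing the drawer front, and tail at (575,184). Centre is about (0.5865, 0.195), yaw -9°, so almost no turn is needed for the dock.

```bash
python3 mv.py 0.579 0.196 0.16 -9
```

```text
t 6.35 p [0.5133 0.1535 0.2574] rot [-179.92    0.     83.68] F [ 0.2 -0.1 -0.1] open 69.7 n 12
[[4.1, 5.1, 8.1, -0.0, 0.0, 0.135], [4.8, 4.5, 8.1, -0.0, 0.0, 0.135], [5.3, 3.8, 8.1, -0.0, 0.0, 0.135], [5.8, 3.0, 8.1, -0.0, 0.0, 0.135], [6.1, 2.2, 8.1, -0.0, 0.0, 0.135]]
[[6.4, 1.4, 8.1, -0.0, 0.0, 0.135], [6.5, 0.5, 8.1, -0.0, 0.0, 0.135], [6.5, -0.4, 8.1, -0.0, 0.0, 0.135], [6.4, -1.3, 8.1, -0.0, 0.0, 0.134], [6.2, -2.1, 8.1, -0.0, 0.0, 0.135]]
[[5.8, -2.9, 8.2, -0.0, 0.001, 0.134], [5.4, -3.6, 8.1, -0.0, 0.0, 0.135]]
```

Emit:
{"fn": "servo_tool", "kwargs": {"motion": [[[4.1, 5.1, 8.1, 0, 0, 0.135], [4.8, 4.5, 8.1, 0, 0, 0.135], [5.3, 3.8, 8.1, 0, 0, 0.135], [5.8, 3, 8.1, 0, 0, 0.135], [6.1, 2.2, 8.1, 0, 0, 0.135]]]}}

```text
time: 6.85
ee_pos: [0.5408, 0.1719, 0.2168]
tcp_rot: [-180.0, 0.0, 44.8]
wrist_force: [0.2, -0.0, -0.1]
opening: 0.07
```

Emit:
{"fn": "servo_tool", "kwargs": {"motion": [[[6.4, 1.4, 8.1, 0, 0, 0.135], [6.5, 0.5, 8.1, 0, 0, 0.135], [6.5, -0.4, 8.1, 0, 0, 0.135], [6.4, -1.3, 8.1, 0, 0, 0.134], [6.2, -2.1, 8.1, 0, 0, 0.135]]]}}

```text
time: 7.35
ee_pos: [0.5811, 0.1355, 0.1762]
tcp_rot: [-177.5, 0.2, 12.1]
wrist_force: [0.8, -0.9, 0.5]
opening: 0.0704
```

Emit:
{"fn": "servo_tool", "kwargs": {"motion": [[[5.8, -2.9, 8.2, 0, 0, 0.134], [5.4, -3.6, 8.1, 0, 0, 0.135], [0, 0, 0, 0, 0, 0]]]}}

```text
time: 7.65
ee_pos: [0.5988, 0.063, 0.1591]
tcp_rot: [-174.4, 1.3, 3.5]
wrist_force: [-0.7, 0.8, 0.0]
opening: 0.0698
```

```bash
python3 shot.py wrist w3;  python3 mv.py 0.579 0.196 0.046 -9 35
```

```text
scale 1.5625
t 7.7 p [0.5987 0.0647 0.1598] rot [-174.35    1.27    3.7 ] F [-1.  -0.1  0.8] open 69.9 n 5
[[-1.7, -24.1, 25.3, -0.019, 0.007, 0.044], [-3.0, -24.5, 24.8, -0.019, 0.007, 0.044], [-4.2, -24.8, 24.3, -0.019, 0.006, 0.044], [-5.5, -25.0, 23.9, -0.019, 0.007, 0.044], [-6.7, -25.2, 23.3, -0.02, 0.006, 0.044]]
```

View pics/w3.png

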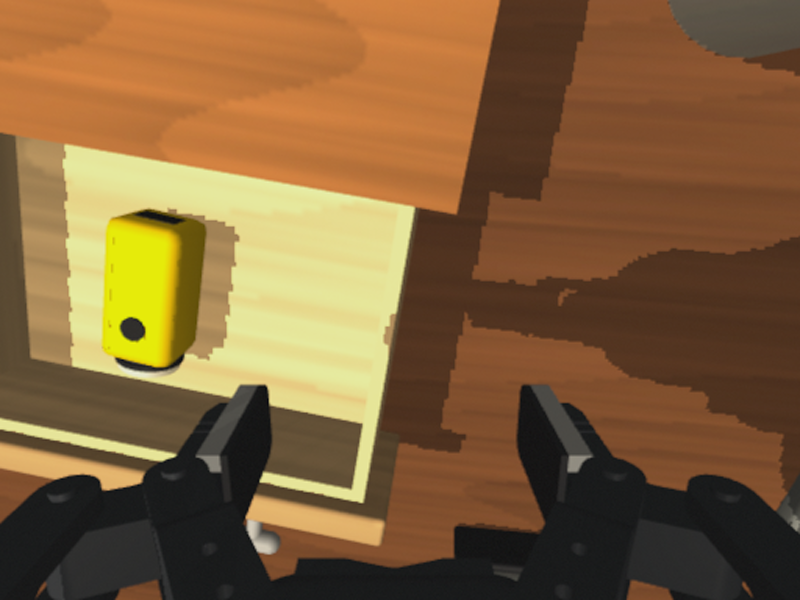

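```bash
python3 -c "
from workcell import bot;import numpy as np;o=bot.get_obs();print(np.round(o['q'],1))"
```

```text
[  3.7  12.5   8.3  87.1   5.6 180. ]
```

Joint 6 hit its +180° limit because yaw = q1 − q6 + 180. The half-turn grasp at yaw 171 leaves it mid-range, so I'll turn the other way.

```bash
python3 mv.py 0.56 0.12 0.20 85
```

```text
t 7.7 p [0.5987 0.0647 0.1598] rot [-174.35    1.27    3.7 ] F [-1.  -0.1  0.8] open 69.9 n 10
[[-3.6, -6.1, -3.4, -0.01, -0.005, -0.142], [-2.7, -6.5, -3.4, -0.01, -0.005, -0.142], [-1.8, -6.8, -3.4, -0.01, -0.005, -0.142], [-0.8, -7.0, -3.5, -0.01, -0.005, -0.142], [0.2, -7.0, -3.6, -0.01, -0.005, -0.142]]
[[1.1, -6.9, -3.7, -0.009, -0.005, -0.142], [2.1, -6.6, -3.7, -0.009, -0.005, -0.142], [3.0, -6.2, -3.8, -0.01, -0.005, -0.142], [3.8, -5.7, -3.9, -0.009, -0.005, -0.141], [4.5, -5.1, -3.9, -0.01, -0.006, -0.142]]
```

Emit:
{"fn": "servo_tool", "kwargs": {"motion": [[[-3.6, -6.1, -3.4, -0.01, -0.005, -0.142], [-2.7, -6.5, -3.4, -0.01, -0.005, -0.142], [-1.8, -6.8, -3.4, -0.01, -0.005, -0.142], [-0.8, -7, -3.5, -0.01, -0.005, -0.142], [0.2, -7, -3.6, -0.01, -0.005, -0.142]]]}}

```text
time: 8.2
ee_pos: [0.579, 0.0955, 0.1814]
tcp_rot: [-177.1, -0.5, 45.0]
wrist_force: [0.7, -0.1, 0.0]
opening: 0.0702
```

Emit:
{"fn": "servo_tool", "kwargs": {"motion": [[[1.1, -6.9, -3.7, -0.009, -0.005, -0.142], [2.1, -6.6, -3.7, -0.009, -0.005, -0.142], [3, -6.2, -3.8, -0.01, -0.005, -0.142], [3.8, -5.7, -3.9, -0.009, -0.005, -0.141], [4.5, -5.1, -3.9, -0.01, -0.006, -0.142]]]}}

```text
time: 8.7
ee_pos: [0.5594, 0.1231, 0.2015]
tcp_rot: [179.8, 0.0, 85.7]
wrist_force: [0.2, -0.7, -0.1]
opening: 0.0701
```

```bash
python3 mv.py 0.579 0.196 0.18 171
```

```text
t 8.7 p [0.5594 0.1231 0.2015] rot [1.7983e+02 1.0000e-02 8.5650e+01] F [ 0.2 -0.7 -0.1] open 70.1 n 11
[[6.7, 1.3, 2.0, 0.0, 0.0, -0.135], [6.5, 2.2, 1.9, 0.0, 0.0, -0.135], [6.2, 3.0, 2.0, 0.0, 0.0, -0.136], [5.7, 3.8, 1.9, 0.0, 0.0, -0.135], [5.1, 4.6, 2.0, 0.0, 0.0, -0.136]]
[[4.5, 5.2, 1.9, 0.0, 0.0, -0.135], [3.7, 5.8, 2.0, 0.0, 0.001, -0.136], [2.9, 6.2, 1.9, 0.0, 0.0, -0.135], [2.0, 6.6, 2.0, 0.0, 0.001, -0.136], [1.2, 6.8, 1.9, 0.001, 0.001, -0.135]]
[[0.2, 6.8, 2.0, 0.0, -0.0, -0.136]]
```

Emit:
{"fn": "servo_tool", "kwargs": {"motion": [[[6.7, 1.3, 2, 0, 0, -0.135], [6.5, 2.2, 2, 0, 0, -0.135], [6.2, 3, 2, 0, 0, -0.136], [5.7, 3.8, 2, 0, 0, -0.135], [5.1, 4.6, 2, 0, 0, -0.136]]]}}

```text
time: 9.2
ee_pos: [0.5687, 0.1562, 0.1913]
tcp_rot: [179.9, 0.1, 124.4]
wrist_force: [0.3, -0.1, 0.4]
opening: 0.0699
```

Emit:
{"fn": "servo_tool", "kwargs": {"motion": [[[4.5, 5.2, 2, 0, 0, -0.135], [3.7, 5.8, 2, 0, 0, -0.136], [2.9, 6.2, 2, 0, 0, -0.135], [2, 6.6, 2, 0, 0, -0.136], [1.2, 6.8, 2, 0, 0, -0.135]]]}}

```text
time: 9.7
ee_pos: [0.5778, 0.1893, 0.1813]
tcp_rot: [180.0, 0.1, 163.2]
wrist_force: [0.6, -0.0, -0.3]
opening: 0.0704
```

Emit:
{"fn": "servo_tool", "kwargs": {"motion": [[[0.2, 6.8, 2, 0, 0, -0.136], [0, 0, 0, 0, 0, 0]]]}}

```text
time: 9.9
ee_pos: [0.5797, 0.196, 0.1789]
tcp_rot: [180.0, 0.1, 170.8]
wrist_force: [-0.6, -0.9, -0.4]
opening: 0.0701
```

```bash
python3 shot.py wrist w4;  python3 mv.py 0.579 0.196 0.046 171 35
```

```text
scale 1.5625
t 9.95 p [0.5797 0.1954 0.1791] rot [-1.8000e+02  1.3000e-01  1.7053e+02] F [-0.6 -0.4 -0.2] open 69.9 n 4
[[0.3, 0.1, 33.3, -0.0, 0.001, -0.002], [0.2, 0.1, 33.3, -0.0, 0.0, -0.002], [0.3, 0.1, 33.2, -0.0, 0.001, -0.002], [0.2, 0.2, 33.3, -0.0, 0.0, -0.002]]
```

View pics/w4.png

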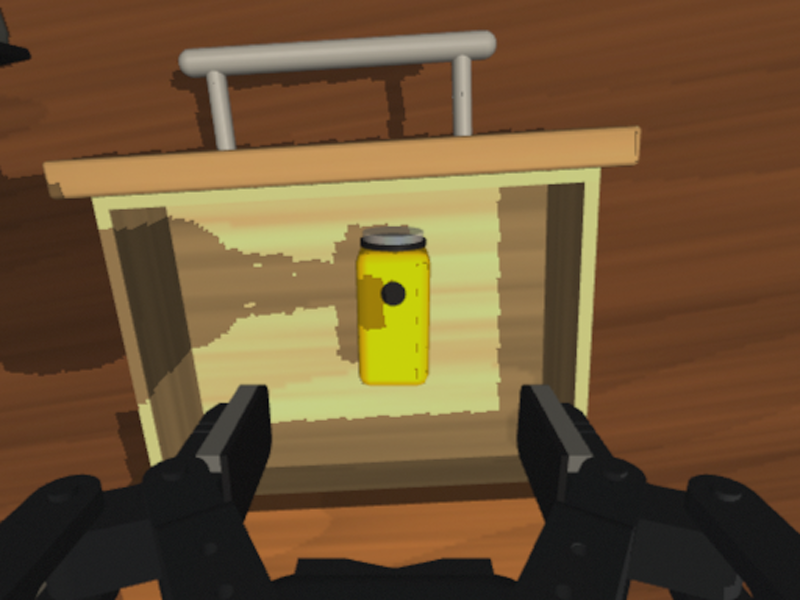

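```bash
python3 - <<'E'
from h import *
W=cam("w4"); k=1.5625
for u,v,z in ((392,230,.040),(393,384,.04),(357,320,.055),(430,320,.055),(393,384,.055)): print(np.round(ray(W,u/k,v/k,z),4))
E
```

```text
[0.5485 0.2002 0.04  ]
[0.6312 0.1873 0.04  ]
[0.587  0.1766 0.055 ]
[0.5928 0.2119 0.055 ]
[0.6239 0.1885 0.055 ]
```

Emit:
{"fn": "servo_tool", "kwargs": {"motion": [[[0.3, 0, 33, 0, 0, -0.002], [0.3, 0, 33, 0, 0, -0.002], [0.3, 0, 33, 0, 0, -0.002], [0.3, 0, 33, 0, 0, -0.002], [0, 0, 1, 0, 0, 0]]], "gripper": 62}}

```text
time: 10.45
ee_pos: [0.5768, 0.1936, 0.0418]
tcp_rot: [-179.8, -0.2, 170.8]
wrist_force: [-0.5, -0.6, 0.4]
opening: 0.062
```

Emit:
{"fn": "servo_tool", "kwargs": {"motion": [[[0, 0, 0, 0, 0, 0], [0, 0, 0, 0, 0, 0], [0, 0, 0, 0, 0, 0], [0, 0, 0, 0, 0, 0], [0, 0, 0, 0, 0, 0]]], "gripper": 25, "newtons": 25}}

```text
time: 10.95
ee_pos: [0.5808, 0.1946, 0.0486]
tcp_rot: [179.9, 0.3, 171.0]
wrist_force: [-0.7, 0.0, 6.7]
opening: 0.0352
```

Emit:
{"fn": "servo_tool", "kwargs": {"motion": [[[0, 0, -5, 0, 0, 0], [0, 0, -10, 0, 0, 0], [0, 0, -25, 0, 0, 0], [0, 0, -40, 0, 0, 0], [0, 0, -40, 0, 0, 0]]]}}

```text
time: 11.45
ee_pos: [0.579, 0.194, 0.1679]
tcp_rot: [-180.0, 0.1, 171.0]
wrist_force: [1.7, 1.3, -0.5]
opening: 0.0358
```

```bash
python3 shot.py wrist w5; python3 -c "
from workcell import bot;o=bot.get_obs();print(o['ee_pos'],o['tcp_rot'],o['wrist_force'],o['opening'])"
```

```text
scale 1.5625
[0.58086729 0.19465904 0.17589166] [179.76543581   0.59804443 170.99272041] [-0.81095218 -0.04262318  5.1751743 ] 0.03592482948083662
```

View pics/w5.png

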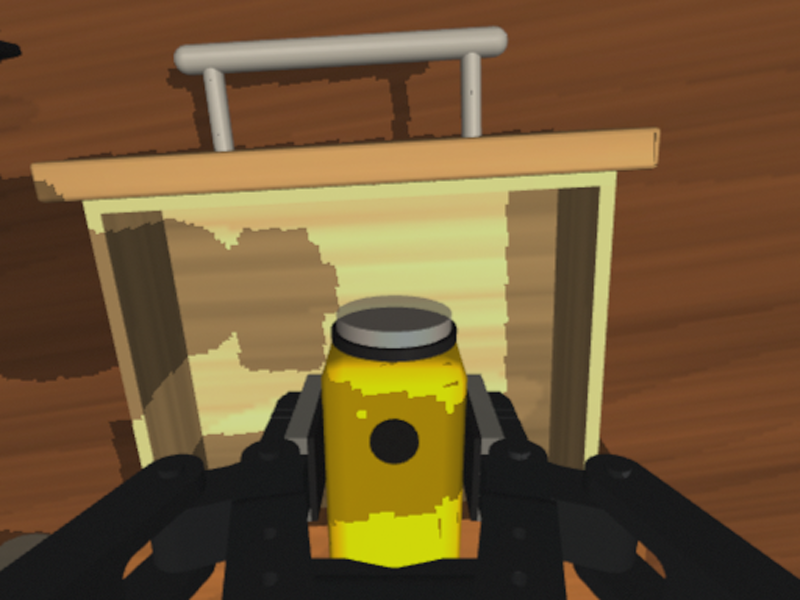

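```bash
python3 mv.py 0.60 -0.18 0.27 168.8; python3 - <<'E'
from h import *
W=cam("w5")
for u,v in ((393,300),(393,350)): print(u,v,ray(W,u/1.5625,v/1.5625,.15))
print(-np.array(W["R"]).T@W["t"], np.array(W["R"]))
E
```

```text
t 11.5 p [0.5809 0.1947 0.1759] rot [179.77   0.6  170.99] F [-0.8 -0.   5.2] open 35.9 n 9
[[-8.7, -40.7, -10.5, 0.0, 0.001, 0.004], [-8.9, -40.7, -10.5, 0.001, 0.001, 0.004], [-9.0, -40.7, -10.5, 0.0, 0.001, 0.004], [-9.2, -40.6, -10.5, 0.001, 0.001, 0.004], [-9.3, -40.6, -10.5, 0.0, 0.001, 0.004]]
[[-9.5, -40.6, -10.5, 0.001, 0.001, 0.005], [-9.7, -40.6, -10.5, 0.0, 0.001, 0.004], [-9.8, -40.5, -10.5, 0.001, 0.002, 0.005], [-10.1, -40.5, -10.5, 0.0, 0.001, 0.004]]
393 300 [0.54685959 0.1988685  0.15      ]
393 350 [0.56159777 0.19652142 0.15      ]
[0.50392597 0.2057975  0.29144709] [[ 1.56961375e-01  9.87604672e-01  3.72694276e-04]
 [ 9.43820772e-01 -1.50113836e-01  2.94394611e-01]
 [ 2.90801439e-01 -4.58568264e-02 -9.55683878e-01]]
```

Emit:
{"fn": "servo_tool", "kwargs": {"motion": [[[-4, -20, -10, 0, 0, 0.004], [-9, -40, -10, 0, 0, 0.004], [-9, -40, -10, 0, 0, 0.004], [-9, -40, -10, 0, 0, 0.004], [-9, -40, -10, 0, 0, 0.004]]]}}

```text
time: 12.0
ee_pos: [0.5889, 0.0085, 0.2174]
tcp_rot: [180.0, 0.2, 169.9]
wrist_force: [-0.0, 0.8, -0.4]
opening: 0.0356
```

Emit:
{"fn": "servo_tool", "kwargs": {"motion": [[[-10, -40, -10, 0, 0, 0.004], [-10, -40, -10, 0, 0, 0.004], [-10, -40, -10, 0, 0, 0.004], [-10, -40, -10, 0, 0, 0.004], [-5, -20, 0, 0, 0, 0]]]}}

```text
time: 12.5
ee_pos: [0.6002, -0.1783, 0.2584]
tcp_rot: [-180.0, 0.3, 168.8]
wrist_force: [0.7, 0.7, -1.7]
opening: 0.0359
```

Emit:
{"fn": "servo_tool", "kwargs": {"motion": [[[0, 0, 0, 0, 0, 0], [0, 0, 0, 0, 0, 0], [0, 0, 0, 0, 0, 0]]]}}

```text
time: 12.8
ee_pos: [0.6002, -0.1742, 0.2565]
tcp_rot: [180.0, 0.1, 169.0]
wrist_force: [-0.0, 0.8, -0.9]
opening: 0.0355
```

```bash
python3 shot.py wrist w6; python3 -c "
from workcell import bot;o=bot.get_obs();print(o['ee_pos'],o['tcp_rot'],o['wrist_force'],o['opening'])"
```

```text
scale 1.5625
[ 0.60020851 -0.17401192  0.25651595] [1.79984759e+02 1.47983566e-01 1.69009936e+02] [ 0.10244572  0.03026822 -0.7232479 ] 0.03568320728096436
```

View pics/w6.png

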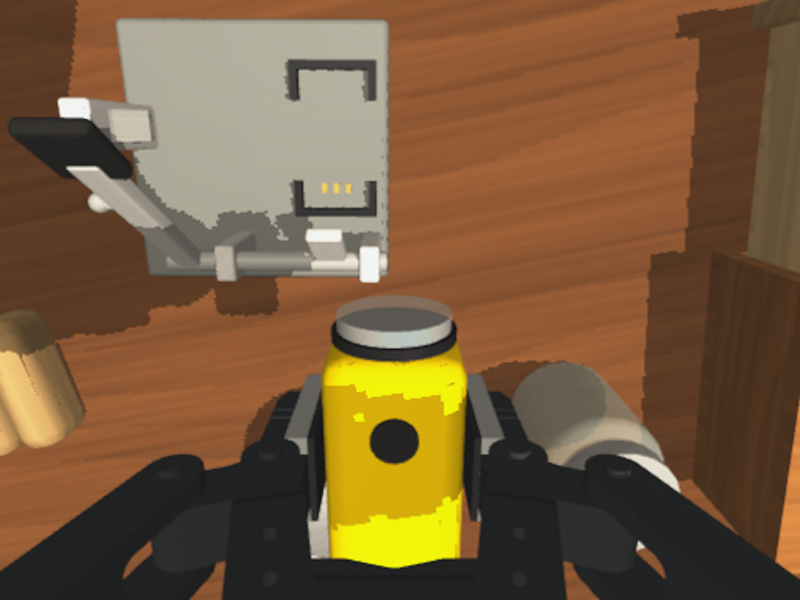

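```bash
python3 - <<'E'
from h import *
W=cam("w6"); k=1.5625
P=np.array([ray(W,u/k,v/k,.024) for u,v in ((288,61),(376,61),(376,215),(297,215))]); print(np.round(P,4),P.mean(0))
f=lambda a,b:np.degrees(np.arctan2(*(b-a)[1::-1]))
print(f(P[0],P[3]),f(P[1],P[2]),f(P[0],P[1])-90,f(P[3],P[2])-90, np.linalg.norm(P[0]-P[3]),np.linalg.norm(P[0]-P[1]))
Q=np.array([ray(W,u/k,v/k,.016) for u,v in ((118,20),(388,20),(387,275),(150,274))]);print(np.round(Q,4)); print(f(Q[1],Q[2]),f(Q[0],Q[1])-90,f(Q[3],Q[2])-90)
p=np.load("dock.npy"); print(p,np.round(proj(W,T(p,[[0,0,.016],[-.045,-.026,.024],[-.045,.026,.024],[.045,.026,.024],[.045,-.026,.024]]))*k))
# lens in tool frame: front glass rim lies at z~ TCP-? ; print ray at TCP z
for u,v in ((393,300),(336,330),(450,330)):
  for z in (.2515,): print(np.round(ray(W,u/k,v/k,z),4))
E
```

```text
[[ 0.4704 -0.2147  0.024 ]
 [ 0.4807 -0.1617  0.024 ]
 [ 0.5729 -0.1807  0.024 ]
 [ 0.5629 -0.2322  0.024 ]] [ 0.52171243 -0.19731417  0.024     ]
-10.736069970586732 -11.59434542064867 -11.031621338398836 -11.046971698396291 0.09412245082836077 0.053923073129179024
[[ 0.4267 -0.3125  0.016 ]
 [ 0.4584 -0.1499  0.016 ]
 [ 0.6167 -0.182   0.016 ]
 [ 0.5841 -0.3452  0.016 ]]
-11.464259497400661 -11.027930813485085 -11.303045699252209
[ 0.52155055 -0.19722091 -0.19563085] [[336. 141.]
 [290.  64.]
 [375.  64.]
 [376. 212.]
 [297. 212.]]
[ 0.5644 -0.1675  0.2515]
[ 0.5694 -0.1833  0.2515]
[ 0.575  -0.1547  0.2515]
```

```bash
python3 mv.py 0.5139 -0.1958 0.15 168.8 40
```

```text
t 12.85 p [ 0.6002 -0.174   0.2565] rot [1.7998e+02 1.5000e-01 1.6901e+02] F [ 0.1  0.  -0.7] open 35.7 n 4
[[20.2, -9.5, 26.6, 0.0, 0.001, 0.001], [20.2, -9.5, 26.6, 0.0, 0.001, 0.001], [20.1, -9.5, 26.6, 0.0, 0.0, 0.001], [20.2, -9.5, 26.6, 0.0, 0.001, 0.001]]
```

Emit:
{"fn": "servo_tool", "kwargs": {"motion": [[[20, -9.5, 5, 0, 0, 0.001], [20.5, -9.5, 15, 0, 0.001, 0.001], [20, -9.5, 35, 0, 0, 0.001], [20.2, -9.5, 40, 0, 0.001, 0.001], [0, 0, 12, 0, 0, 0]]]}}

```text
time: 13.35
ee_pos: [0.5096, -0.1953, 0.1443]
tcp_rot: [179.9, -0.4, 168.7]
wrist_force: [-0.4, 0.3, -1.6]
opening: 0.0355
```

Emit:
{"fn": "servo_tool", "kwargs": {"motion": [[[0, 0, 0, 0, 0, 0], [0, 0, 0, 0, 0, 0]]]}}

```text
time: 13.55
ee_pos: [0.5152, -0.1965, 0.151]
tcp_rot: [-180.0, 0.2, 168.8]
wrist_force: [0.2, 0.3, 0.1]
opening: 0.0356
```

```bash
python3 mv.py 0.5139 -0.1958 0.07 168.8 22;python3 shot.py wrist w7; python3 shot.py side d7 230 130 110 90
```

```text
t 13.55 p [ 0.5152 -0.1965  0.151 ] rot [-179.99    0.18  168.77] F [0.2 0.3 0.1] open 35.6 n 4
[[0.4, 0.1, 20.2, -0.0, 0.001, -0.0], [0.4, 0.1, 20.3, -0.0, 0.001, -0.0], [0.4, 0.1, 20.2, -0.0, 0.001, -0.0], [0.3, 0.1, 20.3, -0.0, 0.0, -0.001]]
scale 1.5625
scale 6.666666666666667
```

View pics/w7.png

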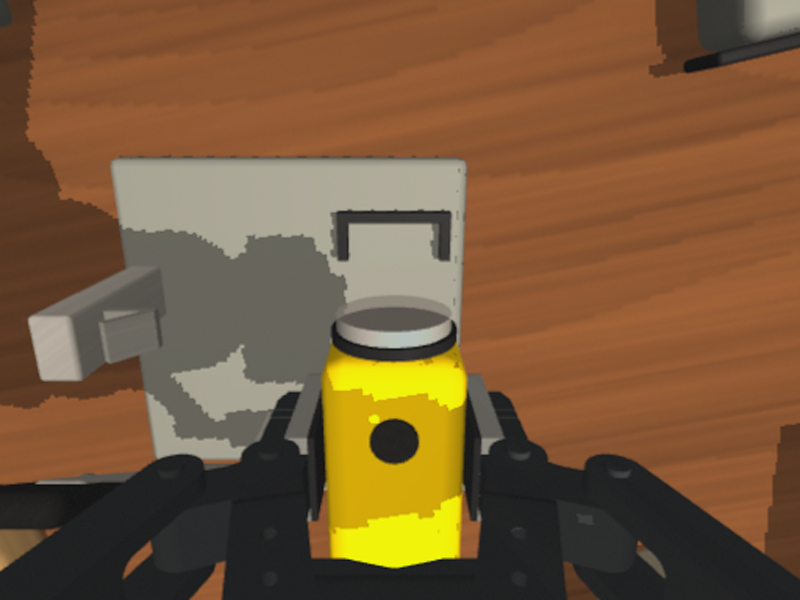

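View pics/d7.png

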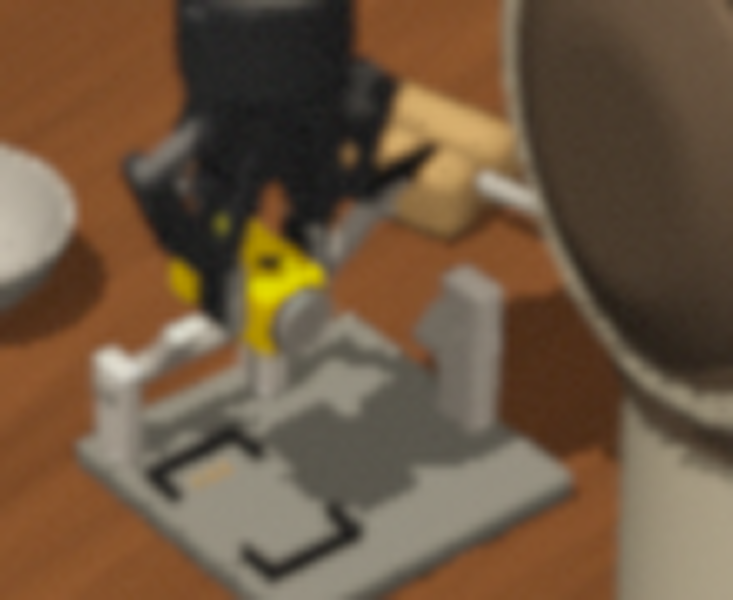

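Light and rim are in line at column 394. Lowering in stages.

Emit:
{"fn": "servo_tool", "kwargs": {"motion": [[[0.4, 0.1, 20, 0, 0, 0], [0.4, 0.1, 20, 0, 0, 0], [0.4, 0.1, 20, 0, 0, 0], [0.3, 0.1, 16, 0, 0, 0], [0, 0, 8, 0, 0, 0]]]}}

```text
time: 14.15
ee_pos: [0.5132, -0.196, 0.0651]
tcp_rot: [180.0, 0.1, 168.7]
wrist_force: [-0.4, 1.0, -1.7]
opening: 0.0359
```

Emit:
{"fn": "servo_tool", "kwargs": {"motion": [[[0, 0, 0, 0, 0, 0], [0, 0, 0, 0, 0, 0], [0, 0, 0, 0, 0, 0]]]}}

```text
time: 14.45
ee_pos: [0.5133, -0.1964, 0.0665]
tcp_rot: [-180.0, 0.1, 168.7]
wrist_force: [0.5, 0.5, -1.4]
opening: 0.0355
```

```bash
python3 mv.py 0.5139 -0.1958 0.044 168.8 6;python3 shot.py wrist w8
```

```text
t 14.45 p [ 0.5133 -0.1964  0.0665] rot [-1.7999e+02  1.4000e-01  1.6872e+02] F [ 0.5  0.5 -1.4] open 35.5 n 4
[[-0.1, 0.2, 5.6, -0.0, 0.001, -0.0], [-0.1, 0.2, 5.6, -0.0, 0.001, -0.0], [-0.1, 0.1, 5.7, -0.0, 0.0, -0.001], [-0.1, 0.2, 5.6, -0.0, 0.001, -0.0]]
scale 1.5625
```

View pics/w8.png

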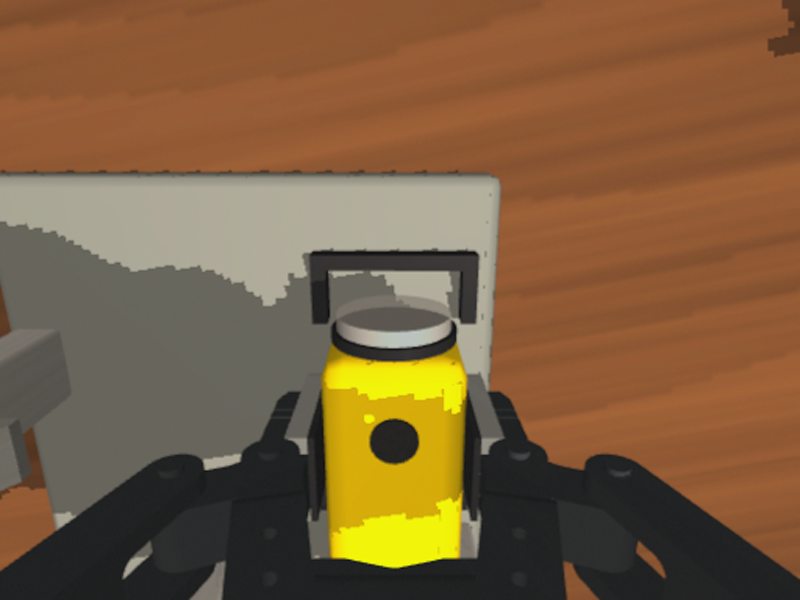

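Emit:
{"fn": "servo_tool", "kwargs": {"motion": [[[0, 0.2, 6, 0, 0.001, 0], [0, 0.2, 6, 0, 0, 0], [0, 0, 4, 0, 0, 0], [0, 0, 2, 0, 0, 0], [0, 0, 0, 0, 0, 0]]]}}

```text
time: 15.0
ee_pos: [0.5123, -0.1956, 0.0467]
tcp_rot: [180.0, -0.1, 168.7]
wrist_force: [-0.4, -0.3, -0.5]
opening: 0.0359
```

Emit:
{"fn": "servo_tool", "kwargs": {"motion": [[[0, 0, 1, 0, 0, 0], [0, 0, 1, 0, 0, 0], [0, 0, 1, 0, 0, 0], [0, 0, 0, 0, 0, 0]]]}}

```text
time: 15.4
ee_pos: [0.5126, -0.1957, 0.0441]
tcp_rot: [180.0, -0.0, 168.7]
wrist_force: [0.7, -0.5, -1.4]
opening: 0.0358
```

Emit:
{"fn": "servo_tool", "kwargs": {"motion": [[[0, 0, 1, 0, 0, 0], [0, 0, 0.5, 0, 0, 0], [0, 0, 0, 0, 0, 0]]]}}

```text
time: 15.7
ee_pos: [0.5126, -0.1958, 0.0428]
tcp_rot: [180.0, -0.0, 168.7]
wrist_force: [0.1, 1.0, 0.1]
opening: 0.0355
```

Emit:
{"fn": "servo_tool", "kwargs": {"motion": [[[0, 0, 0.5, 0, 0, 0], [0, 0, 0.5, 0, 0, 0], [0, 0, 0, 0, 0, 0]]]}}

```text
time: 16.0
ee_pos: [0.5128, -0.1958, 0.0426]
tcp_rot: [-180.0, 0.0, 168.7]
wrist_force: [-3.6, 1.4, 7.8]
opening: 0.0355
```

Contact felt at z≈0.0427. Releasing.

Emit:
{"fn": "servo_tool", "kwargs": {"motion": [[[0, 0, -0.5, 0, 0, 0], [0, 0, 0, 0, 0, 0], [0, 0, 0, 0, 0, 0], [0, 0, 0, 0, 0, 0], [0, 0, 0, 0, 0, 0]]], "gripper": 56}}

```text
time: 16.5
ee_pos: [0.5125, -0.1957, 0.042]
tcp_rot: [180.0, -0.0, 168.7]
wrist_force: [0.1, 0.2, -0.1]
opening: 0.0557
```

Emit:
{"fn": "servo_tool", "kwargs": {"motion": [[[0, 0, -10, 0, 0, 0], [0, 0, -25, 0, 0, 0], [0, 0, -40, 0, 0, 0], [0, 0, -45, 0, 0, 0], [0, 0, -45, 0, 0, 0]]]}}

```text
time: 17.0
ee_pos: [0.5123, -0.1956, 0.2096]
tcp_rot: [180.0, -0.0, 168.7]
wrist_force: [1.1, -0.6, 0.1]
opening: 0.056
```

Emit:
{"fn": "servo_tool", "kwargs": {"motion": [[[-30, 30, -40, 0, 0, 0], [-30, 10, 0, 0, 0, 0], [-20, 0, 0, 0, 0, 0], [0, 0, 0, 0, 0, 0]]], "gripper": 0}}

```text
time: 17.4
ee_pos: [0.5956, -0.1754, 0.2411]
tcp_rot: [180.0, -0.0, 168.8]
wrist_force: [0.4, -0.1, -0.9]
opening: 0.0001
```

```bash
python3 shot.py wrist w9; python3 shot.py side d9 230 130 110 90;python3 -c "
from workcell import bot;o=bot.get_obs();print(o['time'],o['ee_pos'],o['tcp_rot'],o['wrist_force'],o['opening'])"
```

```text
scale 1.5625
scale 6.666666666666667
17.5 [ 0.59373743 -0.17547783  0.24141457] [ 1.79992150e+02 -7.11433084e-02  1.68720404e+02] [-0.29407842 -0.42996954  0.3903825 ] 5.6023934629792466e-05
```

View pics/w9.png

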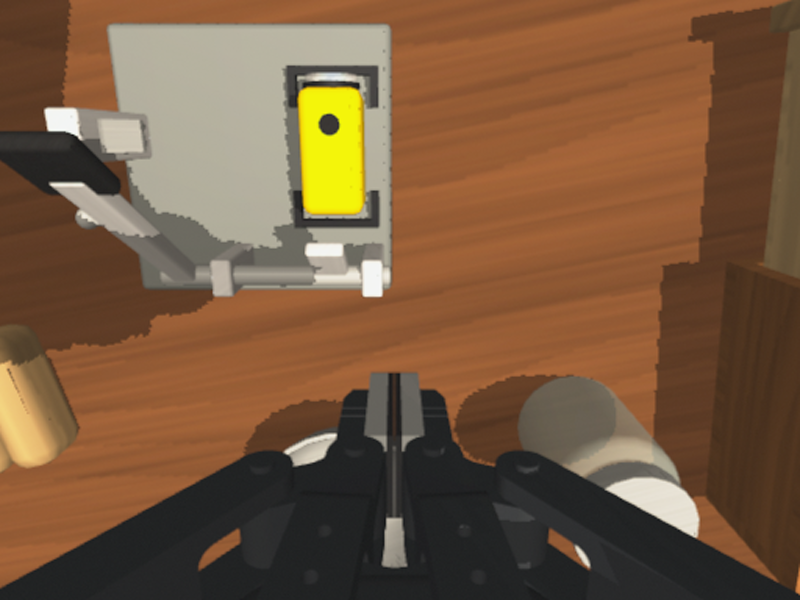

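View pics/d9.png

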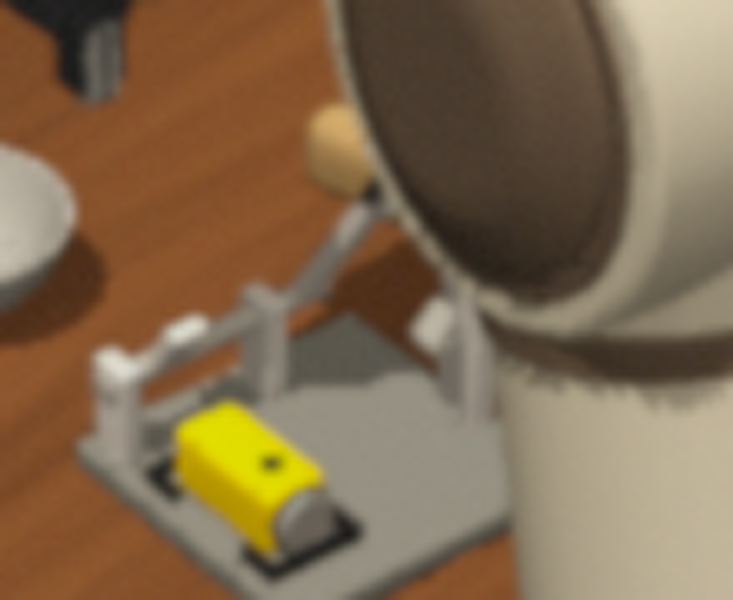

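The light lies flat between both rims: lens at (332,75) on the far side, tail at (332,213) by the hinge. Next is the lever, so I'll work out the pressing waypoints.

```bash
python3 - <<'E'
from h import *
p=np.array([.5216,-.1973,np.radians(-11.2)])
print("hover",T(p,[[.010,-.085,.214]]))
prev=None
for th in (57,50,43,36,29,22,15,9,4,2,0):
    t=np.radians(th); px=70-125*np.cos(t)+4*np.sin(t); pz=60+125*np.sin(t)+4*np.cos(t)
    xt=px+11*min(1,np.sin(t)/.5); edge=xt-11; z=pz-(edge-px)*np.tan(t) if edge<px else pz
    X=np.array([xt,z+19]); w=T(p,[[xt/1e3,-.085,X[1]/1e3]])[0]
    print(th,np.round(X,1),np.round(w,4),"rowdelta toolx,z", None if prev is None else np.round([-(X-prev)[0],-(X-prev)[1]],1)); prev=X
E
python3 mv.py 0.515 -0.2826 0.214 168.8
```

```text
hover [[ 0.51489963 -0.28262353  0.214     ]]
57 [ 16.3 186. ] [ 0.5211 -0.2838  0.186 ] rowdelta toolx,z None
50 [  3.7 177.3] [ 0.5087 -0.2814  0.1773] rowdelta toolx,z [12.6  8.7]
43 [ -7.7 167.2] [ 0.4975 -0.2792  0.1672] rowdelta toolx,z [11.4 10.2]
36 [-17.8 155.7] [ 0.4877 -0.2772  0.1557] rowdelta toolx,z [10.1 11.5]
29 [-26.7 143.3] [ 0.4789 -0.2755  0.1433] rowdelta toolx,z [ 8.9 12.4]
22 [-36.2 130.6] [ 0.4696 -0.2737  0.1306] rowdelta toolx,z [ 9.4 12.6]
15 [-44.  116.6] [ 0.4619 -0.2721  0.1166] rowdelta toolx,z [ 7.9 14. ]
9 [-49.4 103.7] [ 0.4566 -0.2711  0.1037] rowdelta toolx,z [ 5.4 12.9]
4 [-52.9  92.4] [ 0.4532 -0.2704  0.0924] rowdelta toolx,z [ 3.5 11.3]
2 [-54.   87.7] [ 0.4521 -0.2702  0.0877] rowdelta toolx,z [1.1 4.7]
0 [-55.  83.] [ 0.4511 -0.27    0.083 ] rowdelta toolx,z [1.  4.7]
t 17.5 p [ 0.5937 -0.1755  0.2414] rot [ 1.7999e+02 -7.0000e-02  1.6872e+02] F [-0.3 -0.4  0.4] open 0.1 n 4
[[14.1, -30.1, 6.9, 0.0, -0.0, -0.0], [14.0, -30.1, 6.9, 0.0, -0.0, -0.0], [14.1, -30.1, 6.8, 0.0, -0.001, -0.001], [14.1, -30.1, 6.9, 0.0, -0.0, -0.0]]
```

Emit:
{"fn": "servo_tool", "kwargs": {"motion": [[[12.5, -30, 2, 0, 0, 0], [12.5, -30, 4, 0, 0, 0], [12.5, -30, 6, 0, 0, 0], [12.5, -30, 12, 0, 0, 0], [0, 0, 0, 0, 0, 0]]]}}

```text
time: 18.0
ee_pos: [0.5182, -0.2857, 0.2167]
tcp_rot: [-180.0, -0.1, 168.5]
wrist_force: [0.2, -0.3, -0.1]
opening: -0.0003
```

Emit:
{"fn": "servo_tool", "kwargs": {"motion": [[[0, 0, 0, 0, 0, 0], [0, 0, 0, 0, 0, 0]]]}}

```text
time: 18.2
ee_pos: [0.5214, -0.2829, 0.2183]
tcp_rot: [180.0, 0.0, 168.7]
wrist_force: [-0.4, 0.5, -0.3]
opening: 0.0002
```

```bash
python3 mv.py 0.5211 -0.2838 0.19 168.8; python3 shot.py wrist w10; python3 shot.py scene s10 150 80 140 105
```

```text
t 18.2 p [ 0.5214 -0.2829  0.2183] rot [1.8000e+02 3.0000e-02 1.6872e+02] F [-0.4  0.5 -0.3] open 0.2 n 1
[[0.2, -0.9, 28.3, 0.0, 0.0, -0.001]]
scale 1.5625
scale 5.714285714285714
```

View pics/w10.png

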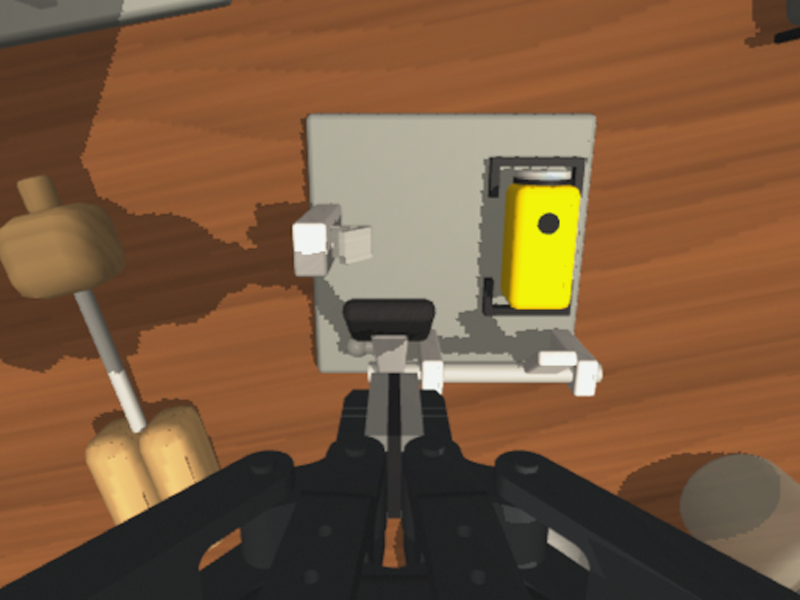

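View pics/s10.png

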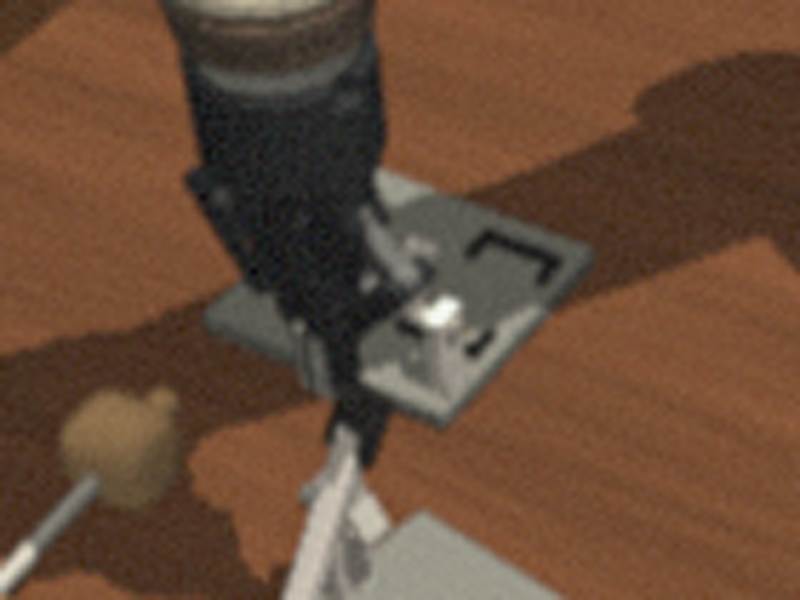

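```bash
python3 - <<'E'
from h import *
p=np.array([.5216,-.1973,np.radians(-11.2)]);W=cam("w10")
for u,v,z in ((389,320,.167),(389,300,.182),(389,340,.152)):
    w=ray(W,u/1.5625,v/1.5625,z)-[p[0],p[1],0]; c,s=np.cos(-p[2]),np.sin(-p[2]); print(np.round([c*w[0]-s*w[1],s*w[0]+c*w[1],w[2]],4))
print(proj(W,T(p,[[-.001,-.085,.167],[.0053,-.085,.167]]))*1.5625)
E
```

```text
[ 0.0014 -0.0857  0.167 ]
[-0.0104 -0.0855  0.182 ]
[ 0.0147 -0.0858  0.152 ]
[[390.94352902 313.40703971]
 [391.00202205 330.55701951]]
```

Emit:
{"fn": "servo_tool", "kwargs": {"motion": [[[3, -1, 15, 0, 0, 0], [0, 0, 15, 0, 0, 0], [6, 0, 4, 0, 0, 0], [5, 0, 5, 0, 0, 0], [5, 0, 5, 0, 0, 0]]]}}

```text
time: 18.8
ee_pos: [0.5026, -0.2802, 0.1742]
tcp_rot: [180.0, 0.1, 168.8]
wrist_force: [2.0, 1.2, 4.0]
opening: -0.0001
```

```bash
python3 mv.py 0.4975 -0.2792 0.1672 168.8; python3 shot.py wrist w11
```

```text
t 18.8 p [ 0.5026 -0.2802  0.1742] rot [1.7999e+02 6.0000e-02 1.6876e+02] F [2.  1.2 4. ] open -0.1 n 1
[[5.3, 0.0, 7.0, 0.0, 0.001, -0.001]]
scale 1.5625
```

View pics/w11.png

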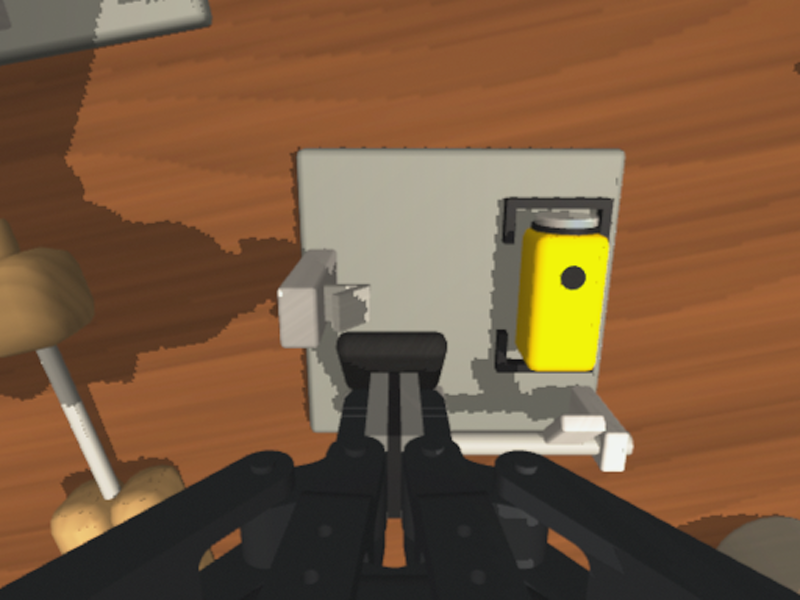

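Contact with the pad, centred (columns 340–446). Following the arc down.

Emit:
{"fn": "servo_tool", "kwargs": {"motion": [[[5, 0, 7, 0, 0, 0], [5, 0, 6, 0, 0, 0], [5, 0, 6, 0, 0, 0], [4.5, 0, 6, 0, 0, 0], [4.5, 0, 6, 0, 0, 0]]]}}

```text
time: 19.35
ee_pos: [0.4788, -0.2761, 0.1421]
tcp_rot: [-180.0, 0.0, 168.7]
wrist_force: [4.5, -0.6, 3.0]
opening: -0.0002
```

Emit:
{"fn": "servo_tool", "kwargs": {"motion": [[[5, 0, 6, 0, 0, 0], [4.5, 0, 6.5, 0, 0, 0], [4, 0, 7, 0, 0, 0], [4, 0, 7, 0, 0, 0], [3, 0, 6.5, 0, 0, 0]]]}}

```text
time: 19.85
ee_pos: [0.4597, -0.2723, 0.1098]
tcp_rot: [-180.0, 0.2, 168.7]
wrist_force: [7.3, -1.8, 8.4]
opening: 0.0001
```

```bash
python3 mv.py 0.4566 -0.2711 0.1037 168.8; python3 shot.py wrist w12
```

```text
t 19.85 p [ 0.4597 -0.2723  0.1098] rot [-1.7998e+02  1.6000e-01  1.6872e+02] F [ 7.3 -1.8  8.4] open 0.1 n 1
[[3.3, 0.6, 6.1, -0.0, 0.003, -0.001]]
scale 1.5625
```

View pics/w12.png

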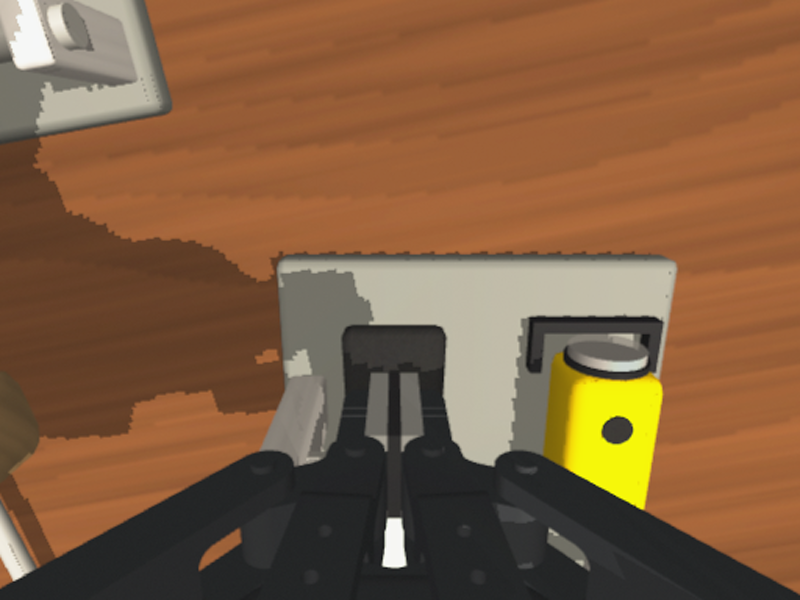

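Emit:
{"fn": "servo_tool", "kwargs": {"motion": [[[3, 0, 6, 0, 0, 0], [2.5, 0, 6, 0, 0, 0], [2, 0, 5, 0, 0, 0], [1, 0, 3, 0, 0, 0], [0, 0, 0, 0, 0, 0]]]}}

```text
time: 20.4
ee_pos: [0.4504, -0.2703, 0.0892]
tcp_rot: [180.0, -0.0, 168.7]
wrist_force: [3.9, -0.4, 7.0]
opening: 0.0003
```

Emit:
{"fn": "servo_tool", "kwargs": {"motion": [[[0.5, 0, 2, 0, 0, 0], [0, 0, 1, 0, 0, 0], [0, 0, 1, 0, 0, 0], [0, 0, 0, 0, 0, 0]]]}}

```text
time: 20.8
ee_pos: [0.4501, -0.2703, 0.0856]
tcp_rot: [-180.0, 0.0, 168.7]
wrist_force: [3.8, -0.3, 7.1]
opening: -0.0001
```

Emit:
{"fn": "servo_tool", "kwargs": {"motion": [[[0, 0, 1, 0, 0, 0], [0, 0, 1, 0, 0, 0], [0, 0, 0, 0, 0, 0]]]}}

```text
time: 21.1
ee_pos: [0.4501, -0.2703, 0.0837]
tcp_rot: [-180.0, 0.0, 168.7]
wrist_force: [3.4, -0.7, 7.7]
opening: -0.0001
```

Emit:
{"fn": "servo_tool", "kwargs": {"motion": [[[0, 0, 1, 0, 0, 0], [0, 0, 0.5, 0, 0, 0], [0, 0, 0, 0, 0, 0]]]}}

```text
time: 21.4
ee_pos: [0.4502, -0.2704, 0.0831]
tcp_rot: [-180.0, 0.0, 168.7]
wrist_force: [0.9, 0.4, 13.8]
opening: 0.0
```

Emit:
{"fn": "servo_tool", "kwargs": {"motion": [[[0, 0, 1, 0, 0, 0], [0, 0, 0, 0, 0, 0]]]}}

```text
time: 21.6
ee_pos: [0.4503, -0.2705, 0.0827]
tcp_rot: [-180.0, 0.1, 168.7]
wrist_force: [-0.4, 1.7, 18.9]
opening: 0.0
```

Emit:
{"fn": "servo_tool", "kwargs": {"motion": [[[0, 0, 1.5, 0, 0, 0], [0, 0, 0, 0, 0, 0], [0, 0, 0, 0, 0, 0]]]}}

```text
time: 21.9
ee_pos: [0.4503, -0.2706, 0.0821]
tcp_rot: [-179.9, 0.1, 168.7]
wrist_force: [-4.5, 3.2, 24.9]
opening: -0.0001
```

Emit:
{"fn": "servo_tool", "kwargs": {"motion": [[[0, 0, -3, 0, 0, 0], [0, 0, -4, 0, 0, 0], [0, 0, -6, 0, 0, 0], [0, 0, 0, 0, 0, 0], [0, 0, 0, 0, 0, 0]]]}}

```text
time: 22.4
ee_pos: [0.4494, -0.27, 0.0917]
tcp_rot: [180.0, -0.1, 168.7]
wrist_force: [-0.3, -0.5, 2.6]
opening: -0.0002
```

```bash
python3 shot.py wrist w13; python3 shot.py side d13 230 130 110 90
```

```text
scale 1.5625
scale 6.666666666666667
```

View pics/w13.png

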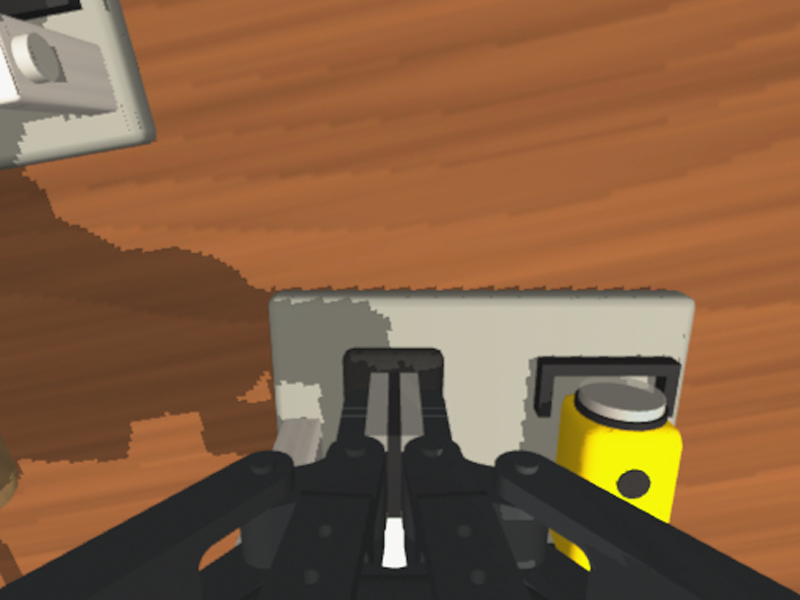

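View pics/d13.png

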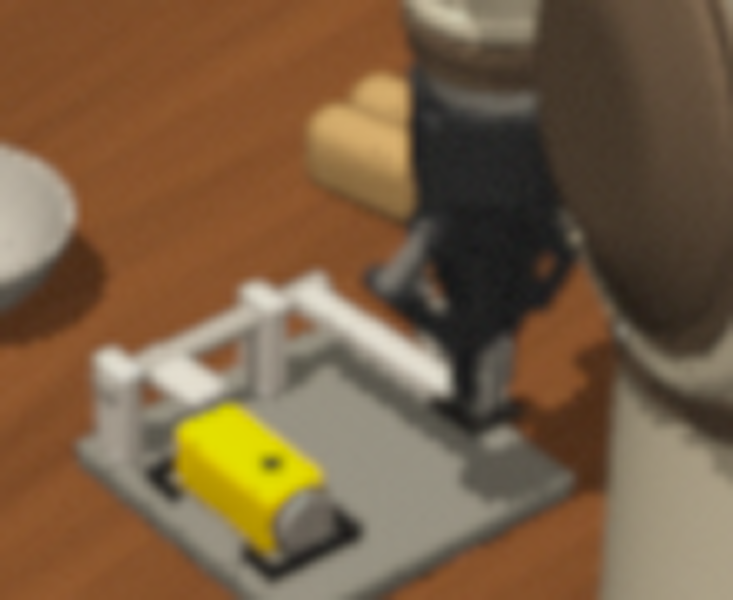

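Emit:
{"fn": "servo_tool", "kwargs": {"motion": [[[0, 0, -5, 0, 0, 0], [0, 0, -5, 0, 0, 0], [0, 0, -5, 0, 0, 0], [0, 0, 0, 0, 0, 0]]]}}

```text
time: 22.9
ee_pos: [0.4504, -0.2704, 0.1084]
tcp_rot: [-180.0, 0.0, 168.7]
wrist_force: [-0.2, 0.5, 0.6]
opening: 0.0002
```

```bash
python3 shot.py wrist w14; python3 shot.py side d14 230 130 110 90
```

```text
scale 1.5625
scale 6.666666666666667
```

View pics/w14.png

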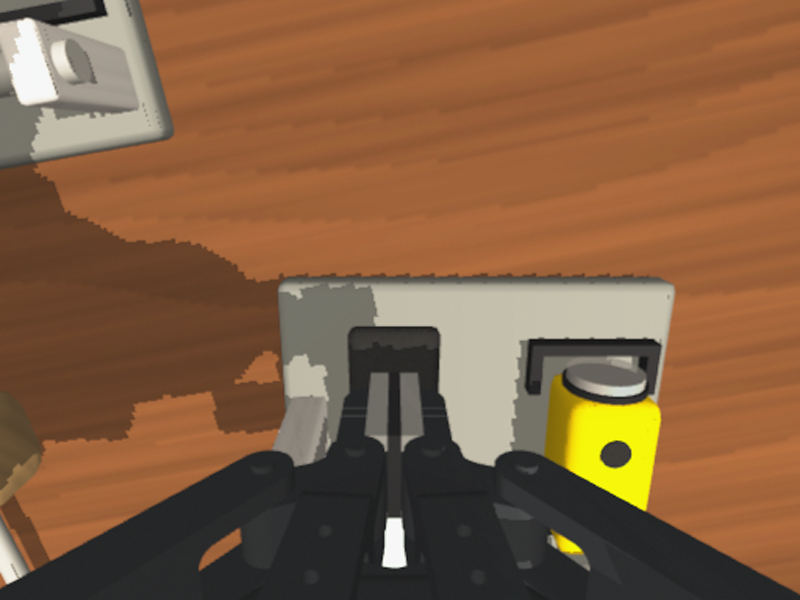

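View pics/d14.png

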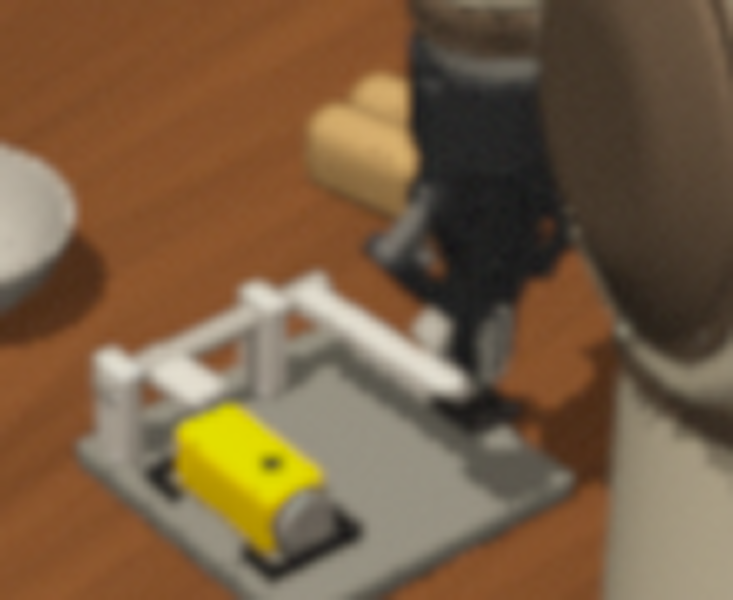

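The lever stayed down after the tool lifted 25 mm clear, and the pad did not follow, so the catch holds. Retreating, then shutting the drawer.

Emit:
{"fn": "servo_tool", "kwargs": {"motion": [[[0, 0, -30, 0, 0, 0], [0, 0, -45, 0, 0, 0], [0, 0, -45, 0, 0, 0], [0, 0, -10, 0, 0, 0], [0, 0, 0, 0, 0, 0]]]}}

```text
time: 23.5
ee_pos: [0.4508, -0.2706, 0.2392]
tcp_rot: [-179.9, 0.2, 168.7]
wrist_force: [0.4, 0.1, -0.5]
opening: -0.0002
```

```bash
python3 mv.py 0.425 0.193 0.23 174 45; python3 shot.py side d15 230 130 110 90
```

```text
t 23.5 p [ 0.4508 -0.2706  0.2392] rot [-1.7994e+02  1.6000e-01  1.6871e+02] F [ 0.4  0.1 -0.5] open -0.2 n 11
[[10.5, 40.9, 0.8, -0.0, 0.0, -0.008], [10.2, 41.0, 0.8, -0.0, 0.0, -0.008], [9.9, 41.0, 0.8, -0.0, 0.0, -0.008], [9.6, 41.1, 0.8, -0.0, 0.0, -0.009], [9.2, 41.2, 0.8, -0.0, 0.0, -0.008]]
[[8.9, 41.3, 0.7, -0.0, 0.0, -0.009], [8.5, 41.3, 0.8, -0.0, 0.001, -0.008], [8.2, 41.4, 0.7, -0.0, 0.0, -0.009], [7.8, 41.5, 0.8, -0.0, 0.001, -0.008], [7.4, 41.6, 0.7, -0.001, 0.0, -0.009]]
[[7.1, 41.6, 0.8, -0.0, 0.001, -0.008]]
scale 6.666666666666667
```

View pics/d15.png

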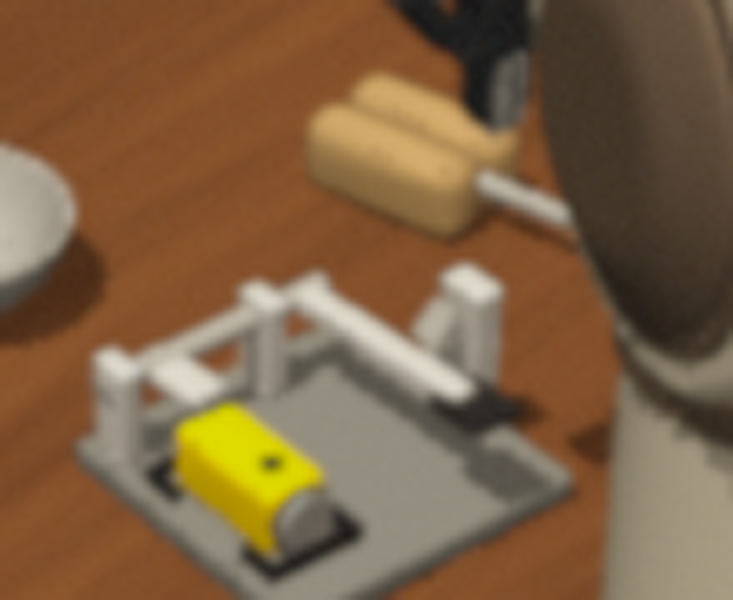

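Emit:
{"fn": "servo_tool", "kwargs": {"motion": [[[10, 41, 1, 0, 0, -0.008], [10, 41, 1, 0, 0, -0.008], [10, 41, 1, 0, 0, -0.008], [10, 41, 1, 0, 0, -0.008], [9, 41, 1, 0, 0, -0.008]]]}}

```text
time: 24.05
ee_pos: [0.4377, -0.0582, 0.2302]
tcp_rot: [180.0, -0.2, 171.0]
wrist_force: [1.3, -0.5, -0.0]
opening: -0.0001
```

Emit:
{"fn": "servo_tool", "kwargs": {"motion": [[[9, 41, 1, 0, 0, -0.009], [9, 41, 1, 0, 0, -0.008], [8, 41, 1, 0, 0, -0.009], [8, 41, 1, 0, 0, -0.008], [7, 41, 1, 0, 0, -0.009]]]}}

```text
time: 24.55
ee_pos: [0.4256, 0.1505, 0.2253]
tcp_rot: [-179.9, -0.2, 173.5]
wrist_force: [1.4, 0.4, 0.4]
opening: -0.0004
```

Emit:
{"fn": "servo_tool", "kwargs": {"motion": [[[7, 41, 0, 0, 0, -0.008], [0, 0, 0, 0, 0, 0], [0, 0, 0, 0, 0, 0]]]}}

```text
time: 24.85
ee_pos: [0.4236, 0.191, 0.2255]
tcp_rot: [-179.9, -0.2, 174.1]
wrist_force: [-0.1, 0.5, 0.1]
opening: -0.0001
```

```bash
python3 mv.py 0.425 0.193 0.064 174 45; python3 shot.py side d16; python3 shot.py scene s16
```

```text
t 24.85 p [0.4236 0.191  0.2255] rot [-179.9    -0.19  174.06] F [-0.1  0.5  0.1] open -0.1 n 4
[[-0.4, 0.6, 40.4, -0.0, -0.001, 0.0], [-0.4, 0.6, 40.4, -0.001, -0.001, 0.0], [-0.3, 0.6, 40.3, -0.0, -0.001, 0.001], [-0.3, 0.5, 40.4, -0.001, -0.0, 0.0]]
scale 1.5625
scale 1.5625
```

View pics/d16.png

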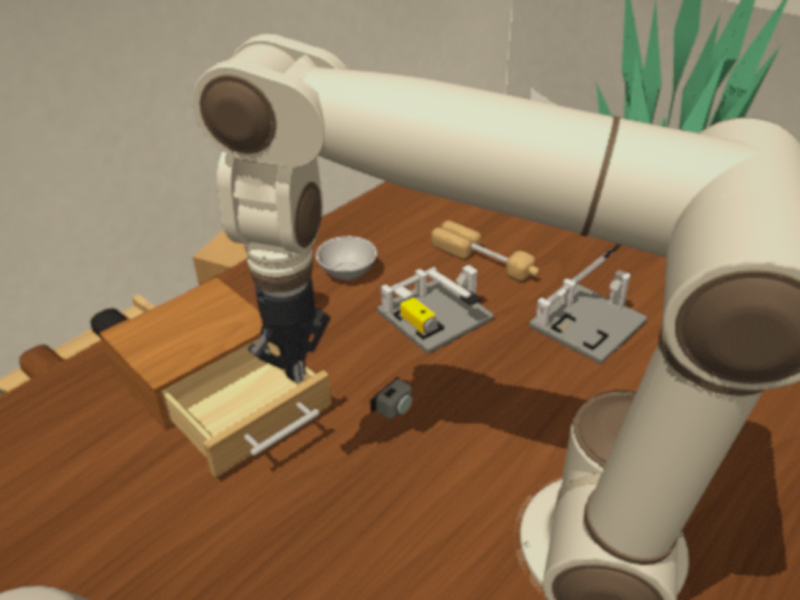

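View pics/s16.png

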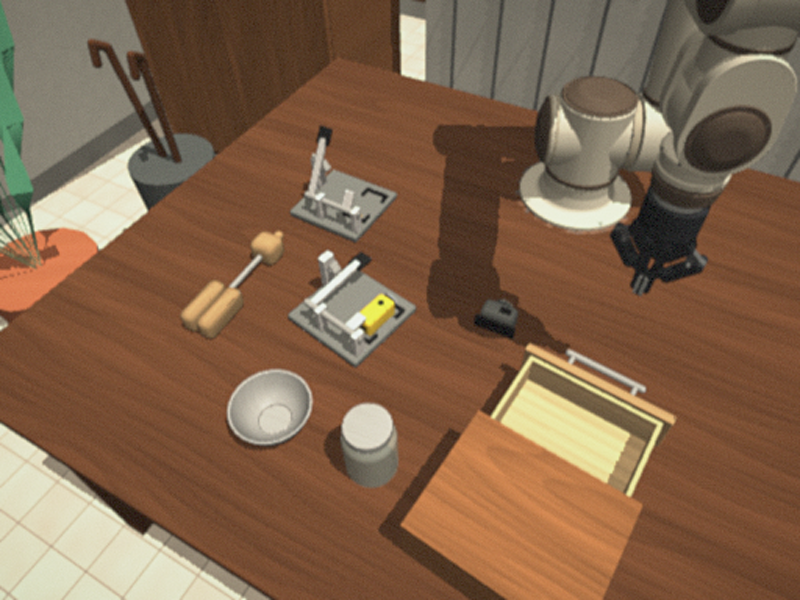

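Emit:
{"fn": "servo_tool", "kwargs": {"motion": [[[0, 0.6, 40, 0, 0, 0], [0, 0.6, 40, 0, 0, 0], [0, 0.6, 40, 0, 0, 0], [0, 0.6, 37, 0, 0, 0], [0, 0, 4, 0, 0, 0]]]}}

```text
time: 25.45
ee_pos: [0.4223, 0.1905, 0.0621]
tcp_rot: [-179.8, -0.4, 173.8]
wrist_force: [-1.2, 0.4, 0.8]
opening: -0.0001
```

Emit:
{"fn": "servo_tool", "kwargs": {"motion": [[[-15, 0, 0, 0, 0, 0], [-15, 0, 0, 0, 0, 0], [-15, 0, 0, 0, 0, 0], [-20, 0, 0, 0, 0, 0], [-20, 0, 0, 0, 0, 0]]]}}

```text
time: 25.95
ee_pos: [0.5103, 0.1831, 0.0682]
tcp_rot: [179.9, 0.0, 173.9]
wrist_force: [-0.9, 2.2, -0.7]
opening: -0.0002
```

Emit:
{"fn": "servo_tool", "kwargs": {"motion": [[[-20, 0, 0, 0, 0, 0], [-20, 0, 0, 0, 0, 0], [-20, 0, 0, 0, 0, 0], [-12, 0, 0, 0, 0, 0], [0, 0, 0, 0, 0, 0]]]}}

```text
time: 26.45
ee_pos: [0.5825, 0.1753, 0.0679]
tcp_rot: [180.0, 0.1, 173.8]
wrist_force: [0.5, -0.6, -0.5]
opening: 0.0002
```

```bash
python3 mv.py 0.5936 0.1762 0.064 174 45; python3 shot.py scene s17
```

```text
t 26.45 p [0.5825 0.1753 0.0679] rot [1.7996e+02 6.0000e-02 1.7381e+02] F [ 0.5 -0.6 -0.5] open 0.2 n 1
[[-10.9, 2.1, 3.9, 0.001, 0.001, -0.003]]
scale 1.5625
```

View pics/s17.png

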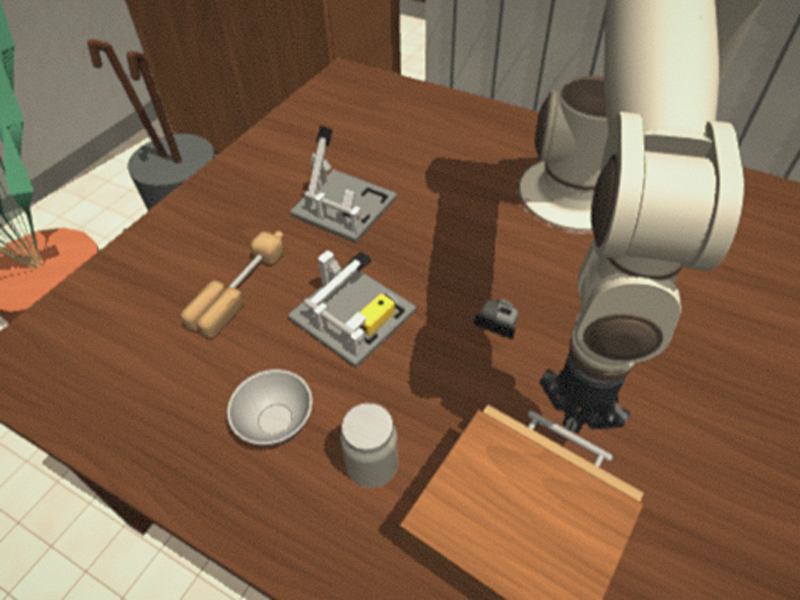

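Emit:
{"fn": "servo_tool", "kwargs": {"motion": [[[-3, 0, 0, 0, 0, 0], [-3, 0, 0, 0, 0, 0], [-2, 0, 0, 0, 0, 0], [0, 0, 0, 0, 0, 0]]]}}

```text
time: 26.9
ee_pos: [0.5888, 0.1755, 0.0667]
tcp_rot: [180.0, -0.0, 173.9]
wrist_force: [-0.2, 1.1, 1.0]
opening: 0.0
```

Emit:
{"fn": "servo_tool", "kwargs": {"motion": [[[-2, 0, 0, 0, 0, 0], [-1, 0, 0, 0, 0, 0], [0, 0, 0, 0, 0, 0]]]}}

```text
time: 27.2
ee_pos: [0.5918, 0.1752, 0.0665]
tcp_rot: [180.0, -0.0, 173.9]
wrist_force: [-0.4, -0.2, 0.0]
opening: 0.0002
```

Emit:
{"fn": "servo_tool", "kwargs": {"motion": [[[-2, 0, 0, 0, 0, 0], [-1, 0, 0, 0, 0, 0], [0, 0, 0, 0, 0, 0]]]}}

```text
time: 27.5
ee_pos: [0.5944, 0.1749, 0.0664]
tcp_rot: [180.0, -0.1, 173.9]
wrist_force: [-3.4, 0.6, 1.0]
opening: 0.0004
```

Emit:
{"fn": "servo_tool", "kwargs": {"motion": [[[-2, 0, 0, 0, 0, 0], [0, 0, 0, 0, 0, 0]]]}}

```text
time: 27.7
ee_pos: [0.5947, 0.1749, 0.0663]
tcp_rot: [180.0, -0.3, 174.0]
wrist_force: [-14.0, 1.5, 6.4]
opening: 0.0003
```

Emit:
{"fn": "servo_tool", "kwargs": {"motion": [[[-2, 0, 0, 0, 0, 0], [0, 0, 0, 0, 0, 0]]]}}

```text
time: 27.9
ee_pos: [0.5949, 0.1748, 0.0663]
tcp_rot: [-180.0, -0.5, 174.0]
wrist_force: [-23.7, 2.5, 11.7]
opening: -0.0
```

Hard stop at 24 N: the drawer is shut. Backing away, then the final looks.

Emit:
{"fn": "servo_tool", "kwargs": {"motion": [[[6, 0, 0, 0, 0, 0], [15, 0, 0, 0, 0, 0], [20, 0, -30, 0, 0, 0], [20, 0, -45, 0, 0, 0], [10, 0, -45, 0, 0, 0]]]}}

```text
time: 28.4
ee_pos: [0.5268, 0.1818, 0.1877]
tcp_rot: [-180.0, -0.0, 173.9]
wrist_force: [1.2, 0.4, -0.0]
opening: -0.0004
```

Emit:
{"fn": "servo_tool", "kwargs": {"motion": [[[0, -30, -40, 0, 0, 0], [0, -45, 0, 0, 0, 0], [0, -45, 0, 0, 0, 0], [0, -45, 0, 0, 0, 0], [0, -45, 0, 0, 0, 0]]]}}

```text
time: 28.9
ee_pos: [0.5059, -0.0287, 0.2269]
tcp_rot: [-180.0, 0.1, 173.9]
wrist_force: [0.4, 0.1, -0.3]
opening: -0.0002
```

Emit:
{"fn": "servo_tool", "kwargs": {"motion": [[[-15, -45, 0, 0, 0, 0], [-25, -40, 0, 0, 0, 0], [-35, -30, 0, 0, 0, 0], [-30, 0, 0, 0, 0, 0], [0, 0, 0, 0, 0, 0]]]}}

```text
time: 29.4
ee_pos: [0.6006, -0.1541, 0.2242]
tcp_rot: [180.0, -0.1, 173.8]
wrist_force: [-0.8, 0.0, -0.9]
opening: -0.0002
```

```bash
python3 shot.py wrist w18;python3 shot.py scene s18; python3 mv.py 0.6 -.17 .25 174; python3 - <<'E'
from workcell import bot
import pickle
S=bot.camera("scene"); D=bot.camera("side")
for c in (S,D):
  for l in ["jar","bowl","headlamp","stretcher","cabinet_drawer0_handle"]: print(l,[(r["rect"],round(r["confidence"],2)) for r in bot.look_for(c,l)][:2])
E
```

```text
scale 1.5625
scale 1.5625
t 29.5 p [ 0.5984 -0.1527  0.2257] rot [-1.8000e+02 -8.0000e-02  1.7391e+02] F [-0.4  0.   0.4] open -0.0 n 1
[[-3.4, -17.0, -24.3, -0.0, -0.001, -0.002]]
jar [([218.7, 258.6, 36.4, 55.1], 0.62), ([309.3, 262.9, 102.1, 58.5], 0.33)]
bowl [([145.1, 237.7, 54.9, 49.1], 0.64)]
headlamp [([305.3, 192.5, 25.0, 23.5], 0.64), ([231.1, 189.6, 21.1, 23.8], 0.22)]
stretcher [([113.8, 147.7, 69.2, 68.9], 0.63)]
cabinet_drawer0_handle [([310.1, 263.6, 99.9, 59.2], 0.61)]
jar [([171.9, 162.1, 25.6, 46.3], 0.74), ([245.8, 174.0, 56.6, 21.0], 0.64)]
bowl [([204.2, 154.3, 37.3, 26.0], 0.95)]
headlamp [([236.1, 238.9, 25.5, 31.6], 0.96), ([246.8, 172.4, 59.2, 22.3], 0.59)]
stretcher [([254.9, 193.6, 25.5, 21.6], 0.56), ([275.3, 144.7, 10.6, 17.8], 0.44)]
cabinet_drawer0_handle [([97.3, 214.6, 83.1, 58.4], 0.89), ([241.5, 173.3, 66.0, 54.4], 0.68)]
```

View pics/w18.png

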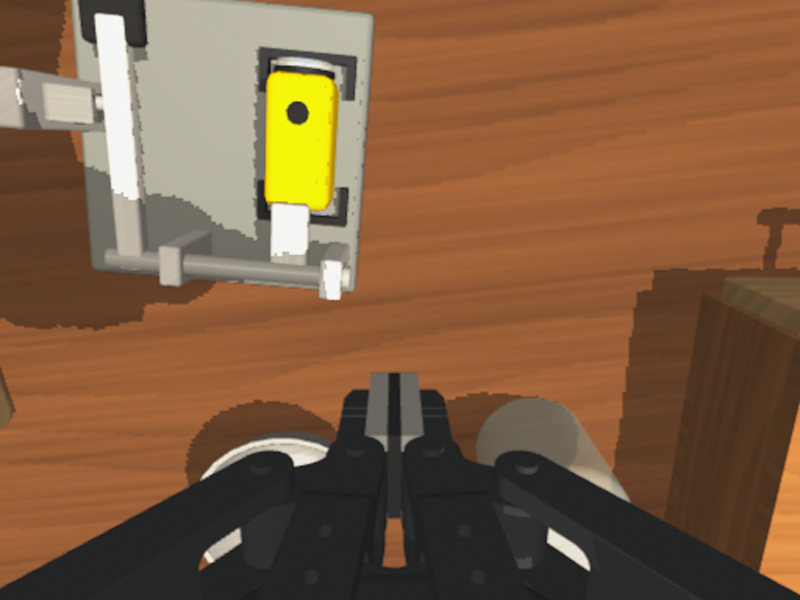

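View pics/s18.png

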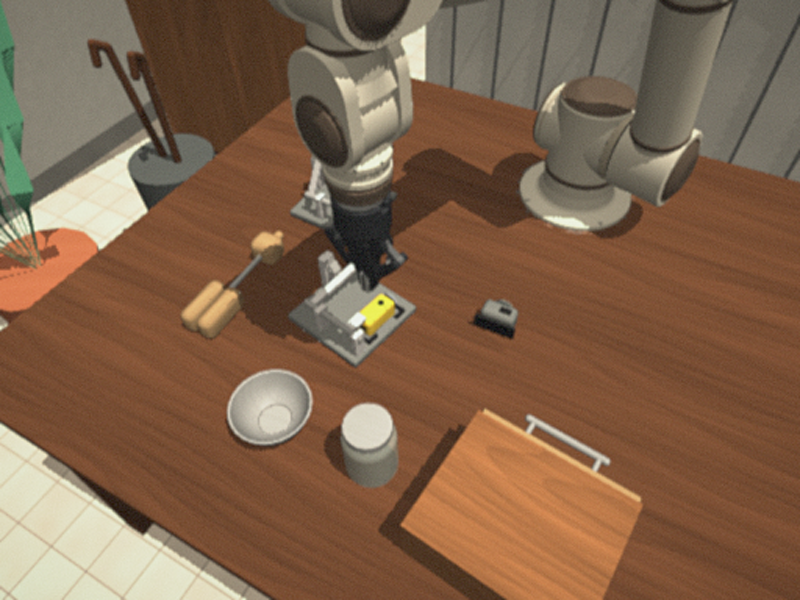

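```bash
python3 - <<'E'
from h import *
W=cam("w18"); im=W["color"][:,:,::-1][20:190,140:250]
cv2.imwrite("pics/w18z.png",cv2.resize(im,None,fx=3.5,fy=3.5,interpolation=cv2.INTER_CUBIC))
p=np.array([.5216,-.1973,np.radians(-11.2)])
X=[[-.043,0,.016],[-.043,0,.024],[-.039,0,.034],[.039,0,.050],[.043,0,.024],[.030,0,.056],[.032,0,.054]]
print(np.round((proj(W,T(p,X))-[140,20])*3.5))
E
```

```text
[[204.  70.]
 [200.  66.]
 [193.  78.]
 [170. 409.]
 [187. 411.]
 [167. 375.]
 [168. 383.]]
```

View pics/w18z.png

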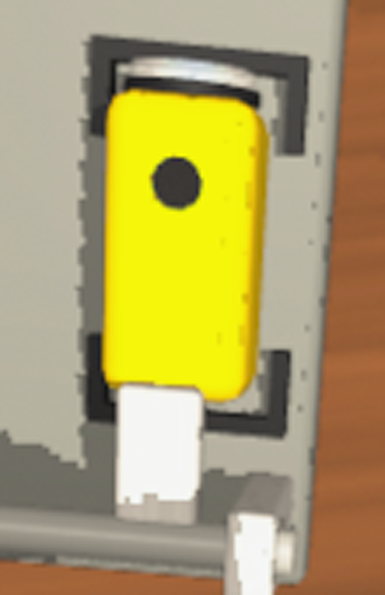

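```bash
python3 - <<'E'
from h import *
W=cam("w18"); p=np.array([.5216,-.1973,np.radians(-11.2)])
def dk(u,v,z):
    w=ray(W,u/3.5+140,v/3.5+20,z)-[p[0],p[1],0]; c,s=np.cos(-p[2]),np.sin(-p[2]); return np.round(1e3*np.array([c*w[0]-s*w[1],s*w[0]+c*w[1],w[2]]),1)
for n,u,v,z in (("lens top",190,58,.049),("tail lip",220,400,.047),("tail lip",220,400,.05),("claw tip top",160,385,.060),("claw tip top",160,385,.056),("rim in",200,58,.024),("rim +x outer",280,435,.024),("rim -x outer",95,38,.024),("rim -x r",307,57,.024),("L side",105,250,.048),("R side",268,250,.046)): print(n,dk(u,v,z))
E
```

```text
lens top [-41.6   1.7  49. ]
tail lip [36.  11.8 47. ]
tail lip [35.6 12.2 50. ]
claw tip top [31.9 -0.9 60. ]
claw tip top [32.4 -1.6 56. ]
rim in [-44.8   0.   24. ]
rim +x outer [47.3 25.5 24. ]
rim -x outer [-47.1 -26.   24. ]
rim -x r [-47.4  26.5  24. ]
L side [  2.4 -17.2  48. ]
R side [-0.9 21.6 46. ]
```

The wrist view shows the light inside the rims, with the lens at dock x≈-42 mm and the tail at +36. The claw reaches about 4 mm over the tail. The lever is held under the catch, the drawer is shut, and the bystanders sit at their starting pixels. Handing in.

```bash
python3 -c "
from workcell import bot; print(bot.job_done()); print(bot.get_obs()['time'])"
```

```text
the job is handed in; nothing more can be done
None
the job is handed in; nothing more can be done
```

The bike light is on charge and the drawer is shut again; I handed the job in at about 30 s, and no verdict was reported.

**What I did**
- **Drawer out:** I pulled it about 141 mm, until the stop pushed back with 10 N.
- **Light placed:** it went into the left dock's pocket, tail to the hinge and lens away from it. I released it after touching down at about 8 N.
- **Lever:** I pressed it to its hard stop at 25 N. It stayed down when I lifted away.
- **Drawer shut:** I pushed it until it met its stop at 24 N.

**Last checks**
- **Pocket and claw:** the light lies inside the rims, but about 3 mm towards the lens end and 2 mm to one side. The claw therefore covers about 4 mm of the tail rather than the nominal 7 mm. I left it there because it is within the pocket's clearance.
- **Bystanders:** the jar, bowl, headlamp and stretcher appear in the scene camera within a few pixels of where they started. In the side camera the network reported the stretcher only doubtfully, at places that did not agree; in the scene picture it looks unmoved.

**One slip:** before the grasp I ran joint 6 to its +180° limit, and the tool drifted about 0.13 m to the side, in the air above the cabinet. It touched nothing, and I turned the other way to grasp.

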